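# Find the metal dummy among the wax shells by weight, pack the rest and latch the crate

### The job

One of these shells is a metal window dummy that looks just like the wax candles but is several times as heavy. Swing the brass hasp fully off, then open the gift crate's lid fully; lift the shells to feel which is the dummy, stand it on the middle of the display stand's grey pad and stand all the wax ones in the crate, each on its flat foot. Then shut the lid fully and swing the hasp fully back over its catch, leaving the stamp, the bottle and the spool where they are.

Things in the scene. Friction and masses are not known exactly. Their poses are not given: they have to be found in the camera images.
- crate_mid (a point): centre of the inner floor of the gift crate (fixed): wooden box 130 deep (own x) x 310 wide (own y) x 60 high outside, walls and floor 8, inside 114 x 294, this point 8 above the table. Own x points from the front (hasp side, towards the robot) to the hinge side, y to the left, z up. Stands turned on the table. Three shells fit in a row along y at -80, 0, +80, long side along x.
- lid (a joint): lid angle in rad: 0 shut, 1.6 fully open (upright). It turns about the far (+x) top edge of the crate and stays where it is left (stiff hinge, about 3 N at the handle). Plate 10 thick, 130 x 310. Do not lift it while the hasp lies over it (hasp under 0.9 rad).
- lid_handle (a point): centre of the lid's black T-bar, round, 16 thick, 40 long along the crate's y, 26 above the lid's upper face, on its left half (crate y +70), 15 from the front edge. Pinch it end to end (40) from above, fingers spread along the crate's y; it pivots between them as the lid swings. With the lid open it stands behind the plate, which rises about 15 above it.
- lid_hinge (a point): point on the lid's hinge axis (along the crate's y) at the level of the handle; the handle runs on a circle of radius 121 about it.
- hasp (a joint): hasp angle in rad: 0 fully over the lid's catch (a staple), 1.85 fully off, leaning out over the crate's front. It turns about an axis along the crate's y on the front wall and stays where it is left (stiff hinge, about 1 N at the bar).
- hasp_bar (a point): centre of the black T-bar at the end of the brass hasp: round, 16 thick, 40 long along the crate's y, on the crate's right half (crate y -70). Lying over the lid, it is 26 above the lid's face. Pinch it end to end (40) from above, fingers spread along the crate's y; it pivots between them as the hasp swings.
- hasp_hinge (a point): point on the hasp's hinge axis, in the middle of the hasp; the bar runs on a circle of radius 57 about it.
- stand_mid (a point): centre of the display stand (fixed): dark wooden plinth 130 x 130 x 14 with a round grey pad 86 across, whose top is 19 above the table (15 when sunk). This point is 15 above the table. The dummy belongs on the pad, its centre within 30 of the middle.
- pad (a joint): how far the stand's sprung pad has sunk, in m: 0 up, 0.004 fully down. It starts to sink at 1.5 N and is fully down at 2.7 N, so a wax shell leaves it up and the dummy pushes it down.
- shell_1_mid (a point): tan scallop shell candle on a flat foot, one of a few look-alikes, 50 (own x) x 76 (own y) x 44 high with the wick knot (solid body 33 high). It leans to +x: grip low across x, where it is about 37 wide. A wax candle weighs 50 to 85 g, the metal dummy 330 to 530 g; only weight tells. Point: 20 above the underside, midway between the gripped faces. z up. None if absent.
- shell_2_mid (a point): tan scallop shell candle on a flat foot, one of a few look-alikes, 50 (own x) x 76 (own y) x 44 high with the wick knot (solid body 33 high). It leans to +x: grip low across x, where it is about 37 wide. A wax candle weighs 50 to 85 g, the metal dummy 330 to 530 g; only weight tells. Point: 20 above the underside, midway between the gripped faces. z up. None if absent.
- shell_3_mid (a point): tan scallop shell candle on a flat foot, one of a few look-alikes, 50 (own x) x 76 (own y) x 44 high with the wick knot (solid body 33 high). It leans to +x: grip low across x, where it is about 37 wide. A wax candle weighs 50 to 85 g, the metal dummy 330 to 530 g; only weight tells. Point: 20 above the underside, midway between the gripped faces. z up. None if absent.
- shell_4_mid (a point): tan scallop shell candle on a flat foot, one of a few look-alikes, 50 (own x) x 76 (own y) x 44 high with the wick knot (solid body 33 high). It leans to +x: grip low across x, where it is about 37 wide. A wax candle weighs 50 to 85 g, the metal dummy 330 to 530 g; only weight tells. Point: 20 above the underside, midway between the gripped faces. z up. None if absent.
- shell_5_mid (a point): tan scallop shell candle on a flat foot, one of a few look-alikes, 50 (own x) x 76 (own y) x 44 high with the wick knot (solid body 33 high). It leans to +x: grip low across x, where it is about 37 wide. A wax candle weighs 50 to 85 g, the metal dummy 330 to 530 g; only weight tells. Point: 20 above the underside, midway between the gripped faces. z up. None if absent.
- shell_6_mid (a point): tan scallop shell candle on a flat foot, one of a few look-alikes, 50 (own x) x 76 (own y) x 44 high with the wick knot (solid body 33 high). It leans to +x: grip low across x, where it is about 37 wide. A wax candle weighs 50 to 85 g, the metal dummy 330 to 530 g; only weight tells. Point: 20 above the underside, midway between the gripped faces. z up. None if absent.
- seal_stamp: bystander: brass seal stamp with a brown turned handle, 28 x 28 x 82, standing; origin at its foot.
- bottle: bystander: amber dropper bottle, 36 across, 105 high, standing; origin at its foot.
- spool: bystander: spool of cotton wick, 52 x 52, 36 high, standing; origin at its foot.
Mind the look-alikes: they are no part of the job. What is shaped like the part that bears shell_1_mid but red or turquoise is not meant.

How it is judged:
On the way, in this order (a step that is already met when the one before it is completed fails the run):
1. the hasp is swung off while the lid is shut (value of joint hasp above 1.6 rad and value of joint lid below 0.1 rad), for 0.2 s.
2. the lid is fully open (value of joint lid above 1.4 rad), for 0.2 s.
3. every shell stands in the crate or on the stand's pad and the pad is held down by the dummy, let go, the lid still open (value of joint pad above 0.0025 m and ((x of shell_1_mid in the frame of crate_mid between -0.057 and 0.057 m and y of shell_1_mid in the frame of crate_mid between -0.147 and 0.147 m and z of shell_1_mid in the frame of crate_mid between 0.01 and 0.035 m) or (horizontal distance between shell_1_mid and stand_mid below 0.03 m and z of shell_1_mid in the frame of stand_mid between 0.01 and 0.035 m)) and angle between each of shell_1_mid, shell_2_mid, shell_3_mid, shell_4_mid, shell_5_mid, shell_6_mid's own z axis and vertical below 0.3 rad and contact force between each of shell_1, shell_2, shell_3, shell_4, shell_5, shell_6 and the fingers below 0.1 N and linear speed of each of shell_1, shell_2, shell_3, shell_4, shell_5, shell_6 below 0.05 m/s and ((x of shell_2_mid in the frame of crate_mid between -0.057 and 0.057 m and y of shell_2_mid in the frame of crate_mid between -0.147 and 0.147 m and z of shell_2_mid in the frame of crate_mid between 0.01 and 0.035 m) or (horizontal distance between shell_2_mid and stand_mid below 0.03 m and z of shell_2_mid in the frame of stand_mid between 0.01 and 0.035 m)) and ((x of shell_3_mid in the frame of crate_mid between -0.057 and 0.057 m and y of shell_3_mid in the frame of crate_mid between -0.147 and 0.147 m and z of shell_3_mid in the frame of crate_mid between 0.01 and 0.035 m) or (horizontal distance between shell_3_mid and stand_mid below 0.03 m and z of shell_3_mid in the frame of stand_mid between 0.01 and 0.035 m)) and ((x of shell_4_mid in the frame of crate_mid between -0.057 and 0.057 m and y of shell_4_mid in the frame of crate_mid between -0.147 and 0.147 m and z of shell_4_mid in the frame of crate_mid between 0.01 and 0.035 m) or (horizontal distance between shell_4_mid and stand_mid below 0.03 m and z of shell_4_mid in the frame of stand_mid between 0.01 and 0.035 m)) and ((x of shell_5_mid in the frame of crate_mid between -0.057 and 0.057 m and y of shell_5_mid in the frame of crate_mid between -0.147 and 0.147 m and z of shell_5_mid in the frame of crate_mid between 0.01 and 0.035 m) or (horizontal distance between shell_5_mid and stand_mid below 0.03 m and z of shell_5_mid in the frame of stand_mid between 0.01 and 0.035 m)) and ((x of shell_6_mid in the frame of crate_mid between -0.057 and 0.057 m and y of shell_6_mid in the frame of crate_mid between -0.147 and 0.147 m and z of shell_6_mid in the frame of crate_mid between 0.01 and 0.035 m) or (horizontal distance between shell_6_mid and stand_mid below 0.03 m and z of shell_6_mid in the frame of stand_mid between 0.01 and 0.035 m)) and value of joint lid above 1 rad), for 0.3 s.
4. the lid is shut, the hasp still off (value of joint lid below 0.06 rad and value of joint hasp above 0.9 rad), for 0.2 s.
5. the hasp is over the catch (value of joint hasp below 0.15 rad and value of joint lid below 0.06 rad), for 0.2 s.
At the end, for the whole second after the job is handed in: the heavy dummy stands on the stand's pad, centre within 30 mm of its middle, and holds it down by 2.5 mm or more; every other shell present stands on the crate's floor; all upright within 0.3 rad and at rest; lid shut within 0.06 rad, hasp over the catch within 0.15 rad (all of step 5 and value of joint pad above 0.0025 m and ((x of shell_1_mid in the frame of crate_mid between -0.057 and 0.057 m and y of shell_1_mid in the frame of crate_mid between -0.147 and 0.147 m and z of shell_1_mid in the frame of crate_mid between 0.01 and 0.035 m) or (horizontal distance between shell_1_mid and stand_mid below 0.03 m and z of shell_1_mid in the frame of stand_mid between 0.01 and 0.035 m)) and angle between each of shell_1_mid, shell_2_mid, shell_3_mid, shell_4_mid, shell_5_mid, shell_6_mid's own z axis and vertical below 0.3 rad and contact force between each of shell_1, shell_2, shell_3, shell_4, shell_5, shell_6 and the fingers below 0.1 N and linear speed of each of shell_1, shell_2, shell_3, shell_4, shell_5, shell_6 below 0.05 m/s and ((x of shell_2_mid in the frame of crate_mid between -0.057 and 0.057 m and y of shell_2_mid in the frame of crate_mid between -0.147 and 0.147 m and z of shell_2_mid in the frame of crate_mid between 0.01 and 0.035 m) or (horizontal distance between shell_2_mid and stand_mid below 0.03 m and z of shell_2_mid in the frame of stand_mid between 0.01 and 0.035 m)) and ((x of shell_3_mid in the frame of crate_mid between -0.057 and 0.057 m and y of shell_3_mid in the frame of crate_mid between -0.147 and 0.147 m and z of shell_3_mid in the frame of crate_mid between 0.01 and 0.035 m) or (horizontal distance between shell_3_mid and stand_mid below 0.03 m and z of shell_3_mid in the frame of stand_mid between 0.01 and 0.035 m)) and ((x of shell_4_mid in the frame of crate_mid between -0.057 and 0.057 m and y of shell_4_mid in the frame of crate_mid between -0.147 and 0.147 m and z of shell_4_mid in the frame of crate_mid between 0.01 and 0.035 m) or (horizontal distance between shell_4_mid and stand_mid below 0.03 m and z of shell_4_mid in the frame of stand_mid between 0.01 and 0.035 m)) and ((x of shell_5_mid in the frame of crate_mid between -0.057 and 0.057 m and y of shell_5_mid in the frame of crate_mid between -0.147 and 0.147 m and z of shell_5_mid in the frame of crate_mid between 0.01 and 0.035 m) or (horizontal distance between shell_5_mid and stand_mid below 0.03 m and z of shell_5_mid in the frame of stand_mid between 0.01 and 0.035 m)) and ((x of shell_6_mid in the frame of crate_mid between -0.057 and 0.057 m and y of shell_6_mid in the frame of crate_mid between -0.147 and 0.147 m and z of shell_6_mid in the frame of crate_mid between 0.01 and 0.035 m) or (horizontal distance between shell_6_mid and stand_mid below 0.03 m and z of shell_6_mid in the frame of stand_mid between 0.01 and 0.035 m))); the robot touches nothing.
It fails at once if the lid is lifted while the hasp lies over it (value of joint lid above 0.15 rad and value of joint hasp below 0.9 rad).
It fails at once if the stamp is displaced by more than 3 cm or knocked over (distance of seal_stamp from where it was at the start of the episode above 0.03 m or angle between seal_stamp's own z axis and vertical above 0.5 rad).
It fails at once if the bottle is displaced by more than 3 cm or knocked over (distance of bottle from where it was at the start of the episode above 0.03 m or angle between bottle's own z axis and vertical above 0.5 rad).
It fails at once if the spool is displaced by more than 3 cm or knocked over (distance of spool from where it was at the start of the episode above 0.03 m or angle between spool's own z axis and vertical above 0.5 rad).
Of shell_1, shell_4 only 1 to 1 are there at a start; the rules pass over those that are not, and their reading is None.
Of shell_2, shell_6 only 1 to 1 are there at a start; the rules pass over those that are not, and their reading is None.
Of shell_3, shell_5 only 1 to 2 are there at a start; the rules pass over those that are not, and their reading is None.
At some moment in a run one of shell_1, shell_2, shell_3, shell_4, shell_5, shell_6 may be knocked a few centimetres aside while the robot is not near it.
It also fails if it takes over 210 s, if anything falls off the work surface, if the arm or the gripper's body presses on something with over 40 N, if the wrist force passes 120 N, or if a joint passes its speed limit or range.

### The arm

A 6-joint arm with a two-finger parallel gripper is mounted at the origin on a cart in front of the work surface, level with it; the furniture and walls round the work are solid. World frame = base frame: x ahead of the robot, y to its left, z up, the work surface at z = 0. Lengths are in m, angles in rad, forces in N, time in s.
With the tool pointing down it reaches from about 0.3 to 0.875 m from the base axis. Payload 6.4 kg.
Tool frame: the origin (TCP) lies midway between the tips of the shut fingers; the grasp point (between the pads) lies 19 mm behind it (grasp_offset is the distance from the TCP to the grasp point, in m); z points along the fingers, y is the line along which they close (so a half turn about z gives the same grasp; the last joint's range is limited). The gripper opens to 85 mm and grips with 20 to 120 N. Pads are 22 mm wide; open, the fingers measure 114 mm over their backs; the gripper's body (76 mm by 85 mm) begins 54 mm behind the grasp point. The pads swing forward as they close: fully open they stand 13 mm farther back than shut.
Start: joints at [-1.437, 0.181, 1.607, -0, 1.354, -0.206], TCP at [0.192, -0.542, 0.231] pointing down, gripper open.
Joint ranges: [-2.99, 2.99], [-0.89, 2.07], [0.3, 2.58], [-1.14, 4.28], [0, 2.63], [-3.12, 3.12]. Speed limits (rad/s): [2.57, 2.57, 3.01, 3.14, 3.14, 3.14].

### API

Orientations are given as a unit quaternion [w, x, y, z].
In Python, from bench import * gives the robot as it stands. The module is installed in compiled form; this text tells all that it offers.
- The arm moves only by the tool servo_tool, never from a script. Its argument "commands" is text: rows parted by semicolons, each of 7 numbers parted by spaces: the turn, a rotation vector about the tool's x, y, z in rad, then the shift along the tool's x, y, z in mm, then the opening, from 0 (shut) to 1 (fully open). In form: wx wy wz dx dy dz claw; .... A call has 1 to 5 rows; each row shifts and turns the commanded pose from where the row before left it, along the tool's axes as they then stand; what a row does not reach is not made up. A row lasts 1/8 s, in which the tool goes at most 62.5 mm and 10.7 degrees, less where a joint would pass 70% of its speed; a pose out of reach is approached as far as the arm can. A call with a gripper value outside its range is refused whole. The fingers move at their own pace and stop on an object; the grip force is fixed at half the most. Time passes only in rows, so rows that do not move let the fingers close. It gives the time, the measured TCP pose, the force, the opening and the grip force at its end, in the units of the state.
- get_obs(): the state, without advancing time (a new reading comes with each control period).
- camera(name): name is "side" or "top"; returns the picture (420x560x3 uint8, blue, green, red); there is no depth.
- calibration(name): a dict with "fx", "fy", "cx", "cy" (pixels), "R" (3x3) and "t" (3): a world point X has camera coordinates R X + t. Camera axes: x right, y down, z forward; pixel columns grow to the right and rows downward; lengths in m; the calibration is good to about 2 mm. A picture is of the moment at which its call begins. calibration takes no time and is no camera call.
- hand_in(): hands the job in; it is judged then, once.
The state is a dict: "time_s": time; "q": joint angles; "dq": joint speeds; "joint_efforts": joint torques, N m; "eef_pos": TCP position; "eef_rot": TCP orientation; "wrist_force": force on the tool from outside, world axes, zero at the start; "torque": the same for the moment, N m; "opening": opening from 0.0 (shut) to 1.0 (fully open); "grasp_force": force on a finger pad.
Only numpy, scipy, OpenCV 4.12 (cv2) and the standard library are available. Lean on these libraries where they do the work, as an engineer would, in place of code of your own. Each camera call takes 0.05 s, during which the arm holds its last target. There are 200 camera calls.

## Working session

There is one attempt and no reset: what is moved stays moved. The work goes in short steps, Python scripts to look and compute and a tool call to move; the robot and the scene stay as the last step left them, time stands still between calls to the robot, and variables do not carry over. Pictures are saved under pics/ and viewed, at most 14 in all, crops included, and the job is handed in when it is done.

Besides the shell and the picture viewer there is one more tool, called after "Request:" as name(argument=value, ...) on one line, values as JSON. servo_tool: Moves the arm, as the interface text tells. Its arguments: {"type":"object","properties":{"commands":{"type":"string"}},"required":["commands"]}

```bash
mkdir -p pics; python3 - <<'E'
from bench import *
import cv2
for n in("top","side"):
    cv2.imwrite(f"pics/{n}0.png",camera(n)); c=calibration(n); print(n,c)
o=get_obs();print(o)
E
```

```text
top {'fx': 460.8123369394382, 'fy': 460.8123369394382, 'cx': 278.7577307900289, 'cy': 212.82624458239982, 'R': array([[-0.01629506, -0.99968813, -0.01892382],
       [-0.98364464,  0.01942329, -0.17906968],
       [ 0.1793814 ,  0.01569636, -0.98365438]]), 't': array([0.03363866, 0.60805481, 1.3481051 ])}
side {'fx': 453.5547913431913, 'fy': 453.5547913431913, 'cx': 288.62678362847487, 'cy': 219.839485380528, 'R': array([[-0.93007039, -0.36638516, -0.02703683],
       [-0.11573576,  0.3620507 , -0.92494569],
       [ 0.34867507, -0.85713546, -0.3791365 ]]), 't': array([0.57945559, 0.15562485, 1.24980493])}
{'time_s': 0.1, 'q': array([-1.43731926e+00,  1.81479035e-01,  1.60793129e+00, -2.22065233e-05,
        1.35381204e+00, -2.06300923e-01]), 'dq': array([ 0.00100106,  0.00048448, -0.00187493,  0.00025635, -0.00085149,
       -0.00127632]), 'joint_efforts': array([ 4.62827302e-04, -4.45880842e+01, -3.52239168e+01, -1.84001301e-04,
        4.16328083e-03,  6.06330474e-06]), 'eef_pos': array([ 0.19157416, -0.54160258,  0.23045609]), 'eef_rot': array([-8.14711481e-04,  9.85602808e-01,  1.69075254e-01,  1.88301899e-05]), 'wrist_force': array([ 0.17089711, -0.10173661,  0.00596848]), 'torque': array([-0.00615382,  0.03018058, -0.02613521]), 'grasp_force': 0.0, 'opening': 0.9964800751101327}
```

View pics/top0.png

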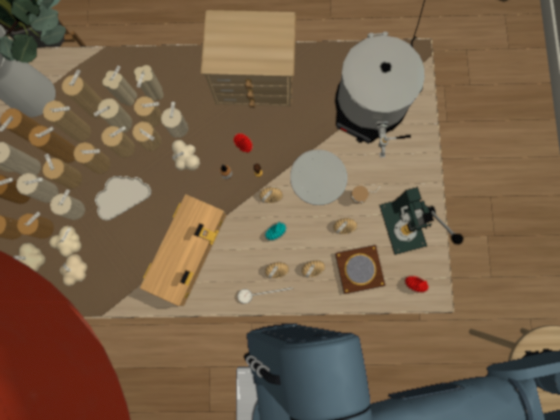

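View pics/side0.png

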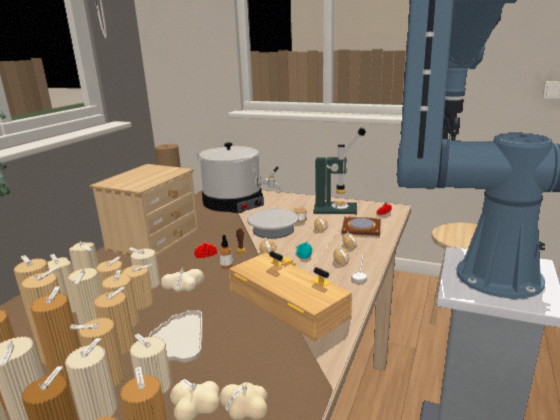

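```bash
python3 - <<'E'
import cv2
a=cv2.imread("pics/top0.png")[130:315,130:376]
cv2.imwrite("pics/c1.png",cv2.resize(a,None,fx=3.2,fy=3.2,interpolation=cv2.INTER_CUBIC))
a=cv2.imread("pics/side0.png")[190:335,180:400]
cv2.imwrite("pics/c2.png",cv2.resize(a,None,fx=3.6,fy=3.6,interpolation=cv2.INTER_CUBIC))
E
```

```text
(no output)
```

View pics/c1.png

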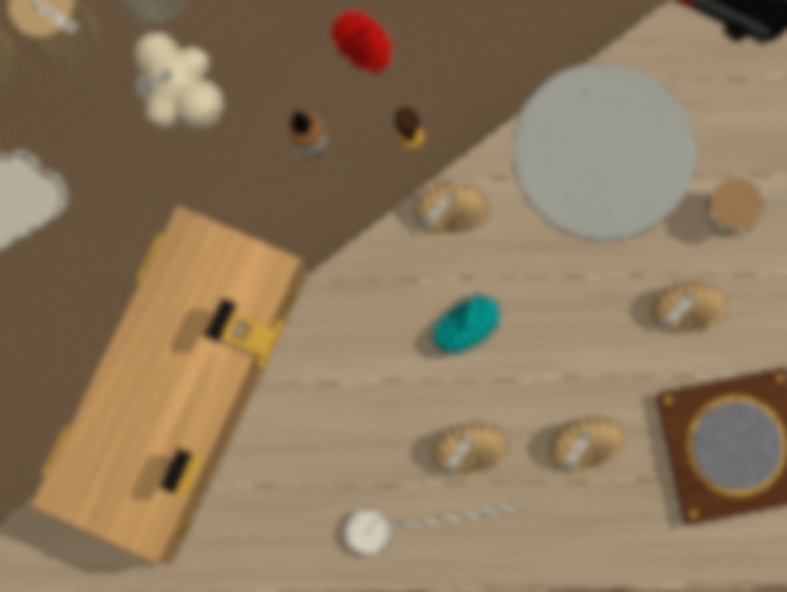

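View pics/c2.png

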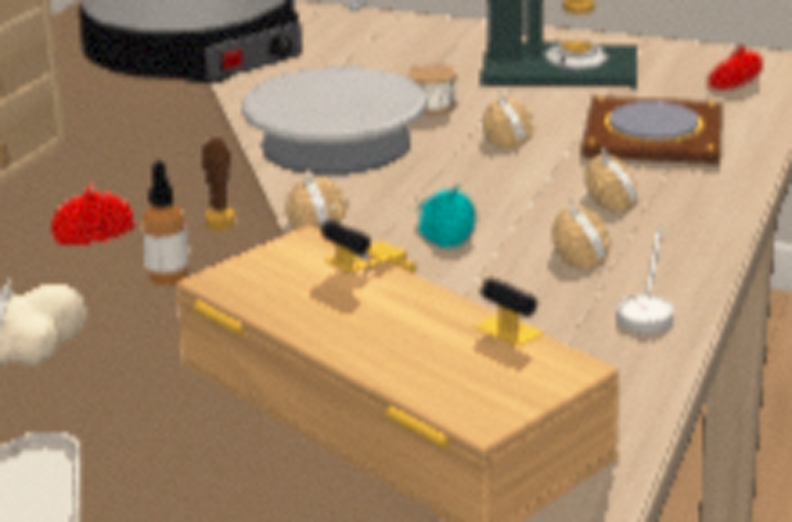

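```bash
cat > h.py <<'E'
from bench import *
import numpy as np, cv2
from scipy.spatial.transform import Rotation as Ro
def ray(n,p):
    c=calibration(n); d=c["R"].T@np.array([(p[0]-c["cx"])/c["fx"],(p[1]-c["cy"])/c["fy"],1]); return -c["R"].T@c["t"],d
def plane(n,p,z):
    o,d=ray(n,p); return o+d*(z-o[2])/d[2]
def tri(pt,ps):
    o1,d1=ray("top",pt);o2,d2=ray("side",ps)
    s=np.linalg.lstsq(np.c_[d1,-d2],o2-o1,rcond=None)[0]; a=o1+s[0]*d1;b=o2+s[1]*d2
    return (a+b)/2,np.linalg.norm(a-b)
def state():
    o=get_obs(); w=o["eef_rot"]; R=Ro.from_quat([w[1],w[2],w[3],w[0]]).as_matrix(); return o,R
def to(target,phi):
    "move so that grasp point (TCP+19mm back) is at target, tool down, tool y at world angle phi (mod pi); rotvec then shift (mm) in turned axes"
    o,R=state(); y=np.array([np.cos(phi),np.sin(phi),0]); z=np.array([0,0,-1.])
    best=None
    for s in(1,-1):
        G=np.c_[np.cross(s*y,z),s*y,z]; r=Ro.from_matrix(R.T@G).as_rotvec()
        if best is None or np.linalg.norm(r)<np.linalg.norm(best[0]): best=(r,G)
    d=np.array(target)+[0,0,-.019]-o["eef_pos"]
    return best[0].round(3),(best[1].T@d*1000).round(0)
E
python3 - <<'E'
from h import *
T=cv2.imread("pics/top0.png");S=cv2.imread("pics/side0.png")
np.set_printoptions(precision=4,suppress=True)
def dark(im,c,r=10):
    x,y=map(int,c); w=im[y-r:y+r+1,x-r:x+r+1].max(2)<48
    n,l,st,ce=cv2.connectedComponentsWithStats(w.astype(np.uint8)); k=1+np.argmax(st[1:,4]); print(st[k]); return ce[k]+[x-r,y-r]
hb=tri(dark(T,(199,230)),dark(S,(276,256)));hd=tri(dark(T,(185,277)),dark(S,(321,272)))
print("bar",hb,"handle",hd)
C=[plane("top",(x/3.2+130-.4,y/3.2+130-.4),.07) for x,y in((178,205),(302,260),(160,562),(35,505))]
C=np.array(C);print(C);print("ctr",C.mean(0)); 
for i in range(4): print(np.linalg.norm(C[i]-C[i-1]),end=" ")
ey=(C[2]+C[3]-C[0]-C[1])[:2]; print("crate y ang",np.arctan2(ey[1],ey[0]))
ey=ey/np.linalg.norm(ey);ex=np.array([ey[1],-ey[0]]);m=C.mean(0)
for q in(hb[0],hd[0]): print("crate",ex@(q-m)[:2],ey@(q-m)[:2],q[2])
print("stand",plane("top",(737/3.2+130-.4,446/3.2+130-.4),.019))
hsv=cv2.cvtColor(T,cv2.COLOR_BGR2HSV)
for x,y in((272,195),(344,226),(277,270),(314,269),(276,231)):
    w=(T[y-20:y+21,x-20:x+21]); g=np.full(w.shape[:2],2,np.uint8); b=np.zeros((1,65));f=b.copy()
    cv2.grabCut(w.copy(),g,(6,8,29,25),b,f,4,cv2.GC_INIT_WITH_RECT)
    k=((g&1)).astype(np.uint8); n,l,st,ce=cv2.connectedComponentsWithStats(k); i=1+np.argmax(st[1:,4])
    cn=cv2.findContours((l==i).astype(np.uint8),0,2)[0][0]; P=np.array([plane("top",p+[x-20,y-20],.018)[:2] for p in cn[:,0]])
    (c,wh,a)=cv2.minAreaRect((P*1000).astype(np.float32)); print((x,y),c,wh,a,plane("top",ce[i]+[x-20,y-20],.018))
for n,p,z in(("bottle",(227,171),.09),("stamp",(258,170),.07),("spool",(360,194),.036),("plate",(319,178),.05)): print(n,plane("top",p,z))
E
```

```text
[ 7  5  6 10 23]
[ 4  6 12  8 45]
[ 7  5  6 10 27]
[ 4  7 13  8 55]
bar (array([0.5549, 0.2594, 0.0993]), np.float64(0.000441780955833247)) handle (array([0.4184, 0.2984, 0.0941]), np.float64(0.0013171626980432662))
[[0.6709 0.3065 0.07  ]
 [0.6152 0.1879 0.07  ]
 [0.3375 0.3163 0.07  ]
 [0.3908 0.4329 0.07  ]]
ctr [0.5036 0.3109 0.07  ]
0.30720806886741253 0.1310376030631914 0.3059044049437872 0.1281733116985196 crate y ang 2.7131779314705264
crate -0.02556810485813262 -0.06802572663279904 0.09933953749580193
crate -0.04678559370578377 0.07227022335941066 0.09412866736684206
stand [ 0.4364 -0.2212  0.019 ]
(272, 195) (679.4430541992188, 45.191741943359375) (66.42102813720703, 58.15463638305664) 88.8423080444336 [0.675  0.0471 0.018 ]
(344, 226) (571.4213256835938, -180.00816345214844) (71.58457946777344, 47.086299896240234) 88.91744232177734 [ 0.5704 -0.1788  0.018 ]
(277, 270) (439.3779602050781, 34.617034912109375) (67.42202758789062, 45.627681732177734) 89.02090454101562 [0.4391 0.0352 0.018 ]
(314, 269) (441.6344299316406, -75.00676727294922) (48.185569763183594, 72.12835693359375) 10.255375862121582 [ 0.4415 -0.0741  0.018 ]
(276, 231) (558.33251953125, 35.8563346862793) (44.251014709472656, 70.46136474609375) 44.18408966064453 [0.5586 0.0358 0.018 ]
bottle [0.7339 0.1766 0.09  ]
stamp [0.7406 0.0839 0.07  ]
spool [ 0.6664 -0.2298  0.036 ]
plate [ 0.7166 -0.1035  0.05  ]
```

```bash
cat >> h.py <<'E'
TH=2.713; EX=np.array([np.sin(TH),-np.cos(TH)]); EY=np.array([np.cos(TH),np.sin(TH)]); M=np.array([.5024,.3131])
def cr(x,y,z): return np.r_[M+EX*x+EY*y,z]
E
python3 -c "
from h import *
print(to(cr(-.026,-.07,.19),TH), cr(-.026,-.07,.19),state()[1].round(2))"
```

```text
(array([-0.001, -0.001, -0.802]), array([881.,  -2.,  59.])) [0.55526324 0.26036028 0.19      ] [[ 0.94  0.33 -0.  ]
 [ 0.33 -0.94  0.  ]
 [ 0.   -0.   -1.  ]]
```

Request:
servo_tool(commands="0 0 -.16 0 0 0 1;0 0 -.16 0 0 0 1;0 0 -.16 0 0 0 1;0 0 -.16 0 0 0 1;0 0 -.16 0 0 0 1")

```text
time_s: 0.72
eef_pos: [0.1916, -0.5418, 0.2308]
eef_rot: [-0.0, 0.841, 0.542, 0.0]
wrist_force: [-0.2, -0.7, -0.4]
opening: 1.001
grasp_force: 0.0
```

Request:
servo_tool(commands="0 0 0 60 0 0 1;0 0 0 60 0 0 1;0 0 0 60 0 0 1;0 0 0 60 0 0 1;0 0 0 60 0 0 1")

```text
time_s: 1.35
eef_pos: [0.3173, -0.2676, 0.2311]
eef_rot: [-0.0, 0.842, 0.539, 0.0]
wrist_force: [1.3, 0.5, 0.6]
opening: 1.001
grasp_force: 0.0
```

Request:
servo_tool(commands="0 0 0 60 0 0 1;0 0 0 60 0 0 1;0 0 0 60 0 0 1;0 0 0 60 0 0 1;0 0 0 60 0 0 1")

```text
time_s: 1.98
eef_pos: [0.4427, 0.005, 0.2313]
eef_rot: [0.0, 0.842, 0.54, 0.0]
wrist_force: [0.5, -1.1, -0.9]
opening: 0.995
grasp_force: 0.0
```

Request:
servo_tool(commands="0 0 0 60 0 10 1;0 0 0 60 0 10 1;0 0 0 60 0 10 1;0 0 0 60 0 10 1;0 0 0 0 0 0 1")

```text
time_s: 2.6
eef_pos: [0.5421, 0.2243, 0.1888]
eef_rot: [-0.001, 0.841, 0.541, -0.001]
wrist_force: [0.3, -0.5, -0.1]
opening: 0.997
grasp_force: 0.0
```

```bash
python3 -c "
from h import *
print(to(cr(-.026,-.07,.097),TH), get_obs()['wrist_force'],state()[1].round(3),get_obs()['q'])"
```

```text
(array([-0.003,  0.001,  0.002]), array([ 38.,  -3., 111.])) [ 0.32067298 -0.50712083 -0.11804833] [[ 0.414  0.91  -0.004]
 [ 0.91  -0.414  0.   ]
 [-0.001 -0.003 -1.   ]] [1.89773221e-01 2.48702898e-01 1.61508390e+00 7.55451336e-04
 1.28128015e+00 6.16136031e-01]
```

Request:
servo_tool(commands="0 0 0 38 -3 20 1;0 0 0 0 0 40 1;0 0 0 0 0 40 1;0 0 0 0 0 10 1;0 0 0 0 0 0 1")

```text
time_s: 3.22
eef_pos: [0.5557, 0.2562, 0.0815]
eef_rot: [-0.0, 0.842, 0.539, -0.0]
wrist_force: [0.4, -0.3, -0.2]
opening: 0.997
grasp_force: 0.0
```

```bash
python3 -c "
from h import *
print(to(cr(-.026,-.07,.097),TH), get_obs()['wrist_force'])
a=[camera(n) for n in('top','side')]
cv2.imwrite('pics/g1.png',np.hstack([cv2.resize(a[0][190:310,130:250],None,fx=3.3,fy=3.3),cv2.resize(a[1][200:320,220:340],None,fx=3.3,fy=3.3)]))"
```

```text
(array([-0.   ,  0.001, -0.003]), array([ 4., -2.,  4.])) [ 0.3686422  -0.28660183 -0.22002052]
```

View pics/g1.png

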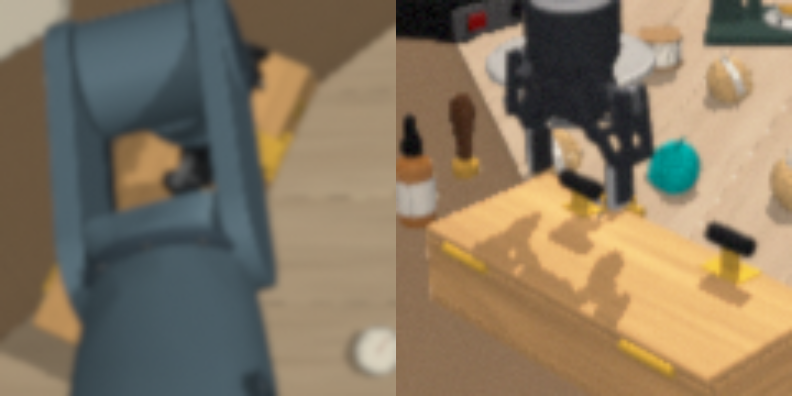

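Request:
servo_tool(commands="0 0 0 4 -2 3 1;0 0 0 0 0 0 0.3;0 0 0 0 0 0 0.3;0 0 0 0 0 0 0.3;0 0 0 0 0 0 0.3")

```text
time_s: 3.95
eef_pos: [0.5548, 0.2623, 0.0785]
eef_rot: [-0.001, 0.842, 0.54, -0.0]
wrist_force: [-4.1, 3.5, 2.4]
opening: 0.458
grasp_force: 60.2
```

Request:
servo_tool(commands="0 0 0 0 0 0 0.2;0 0 0 0 0 0 0.1;0 0 0 0 0 0 0.1;0 0 0 0 0 0 0.1")

```text
time_s: 4.45
eef_pos: [0.5549, 0.2623, 0.0786]
eef_rot: [-0.001, 0.842, 0.54, -0.0]
wrist_force: [-3.9, 3.2, 3.5]
opening: 0.456
grasp_force: 60.2
```

```bash
python3 -c "
from h import *
o=get_obs();print(to(cr(-.026,-.07,.097),TH), o['wrist_force'],o['opening'])
R=.057;a0=.686
p0=None
for k in range(0,17):
  a=a0+1.95*k/16; p=np.array([-70-0+57*-np.cos(a)*-1,60+57*np.sin(a)]);
  if p0 is not None: print((p-p0).round(1),end=' ')
  p0=p
"
```

```text
(array([-0.001, -0.001, -0.002]), array([-2.,  1.,  1.])) [-3.944429    3.1509938   3.48967848] 0.4563500878005723
[-4.7  5.1] [-5.3  4.5] [-5.8  3.8] [-6.2  3.1] [-6.6  2.3] [-6.8  1.5] [-6.9  0.6] [-6.9 -0.2] [-6.9 -1. ] [-6.7 -1.9] [-6.4 -2.7] [-6.  -3.4] [-5.6 -4.1] [-5.  -4.8] [-4.4 -5.4] [-3.7 -5.9]
```

Request:
servo_tool(commands="0 0 0 -10 0 -10 .1;0 0 0 -12 0 -7 .1;0 0 0 -13 0 -4 .1;0 0 0 -14 0 0 .1;0 0 0 0 0 0 .1")

```text
time_s: 5.08
eef_pos: [0.535, 0.2192, 0.1009]
eef_rot: [-0.002, 0.842, 0.539, 0.002]
wrist_force: [-4.0, 9.3, 7.7]
opening: 0.453
grasp_force: 61.8
```

Request:
servo_tool(commands="0 0 0 -14 0 3 .1;0 0 0 -12 0 6 .1;0 0 0 -11 0 9 .1;0 0 0 -7 0 10 .1;0 0 0 0 0 0 .1")

```text
time_s: 5.7
eef_pos: [0.5159, 0.1775, 0.0721]
eef_rot: [-0.001, 0.842, 0.539, -0.0]
wrist_force: [-7.8, 2.6, 9.4]
opening: 0.456
grasp_force: 78.7
```

```bash
python3 -c "
from h import *
o=get_obs();print(to(cr(-.117,-.07,.0925),TH), o['wrist_force'],o['opening'])
a=[camera(n) for n in('top','side')]
cv2.imwrite('pics/g2.png',np.hstack([cv2.resize(a[0][190:310,130:250],None,fx=3.3,fy=3.3),cv2.resize(a[1][200:320,220:340],None,fx=3.3,fy=3.3)]))"
```

```text
(array([-0.002, -0.001, -0.003]), array([ 1.,  1., -1.])) [-7.84454066  2.64591817  9.42601619] 0.45621811297889764
```

View pics/g2.png

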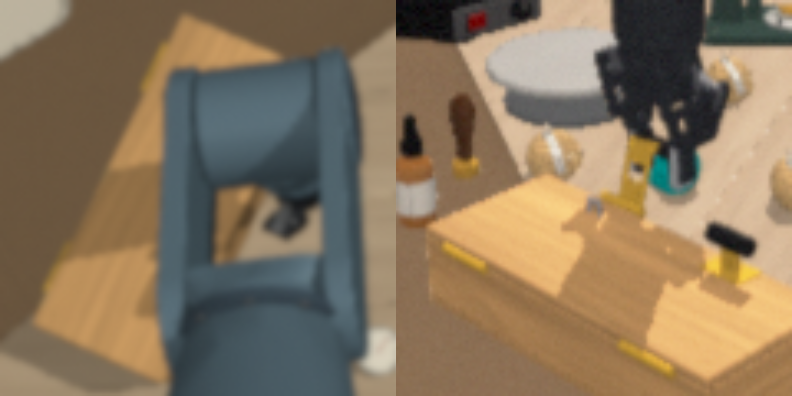

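Request:
servo_tool(commands="0 0 0 0 0 0 1;0 0 0 0 0 0 1;0 0 0 0 0 0 1;0 0 0 0 0 -40 1;0 0 0 0 0 -40 1")

```text
time_s: 6.42
eef_pos: [0.5163, 0.1766, 0.1516]
eef_rot: [-0.0, 0.842, 0.539, -0.001]
wrist_force: [1.1, 0.9, -1.2]
opening: 1.001
grasp_force: 0.0
```

Request:
servo_tool(commands="0 0 0 20 -47 0 1;0 0 0 20 -47 0 1;0 0 0 20 -46 0 1;0 0 0 10 0 0 1;0 0 0 0 0 30 1")

```text
time_s: 7.05
eef_pos: [0.4217, 0.3005, 0.1235]
eef_rot: [0.001, 0.842, 0.54, 0.003]
wrist_force: [0.2, -0.8, -0.2]
opening: 1.003
grasp_force: 0.0
```

```bash
python3 -c "
from h import *
o=get_obs();print(to(cr(-.05,.07,.096),TH), o['wrist_force'],o['opening'])
R=121;a0=.303
p0=None
for k in range(0,11):
  a=a0+1.63*k/10; p=np.array([65-R*np.cos(a),60+R*np.sin(a)]);
  if p0 is not None: print((p-p0).round(1),end=' ')
  p0=p
a=[camera(n) for n in('top','side')]
hs=cv2.cvtColor(a[1],cv2.COLOR_BGR2HSV)
cv2.imwrite('pics/g3.png',np.hstack([cv2.resize(a[0][190:310,130:250],None,fx=3.3,fy=3.3),cv2.resize(a[1][200:320,240:360],None,fx=3.3,fy=3.3)]))"
```

```text
(array([ 0.005, -0.005, -0.001]), array([-5., -2., 46.])) [ 0.179233   -0.82157984 -0.17569282] 1.002573312180445
[ 7.4 18.3] [10.3 16.8] [12.8 14.9] [15.1 12.7] [17. 10.] [18.4  7.1] [19.3  4.1] [19.7  0.9] [19.6 -2.3] [18.9 -5.5]
```

View pics/g3.png

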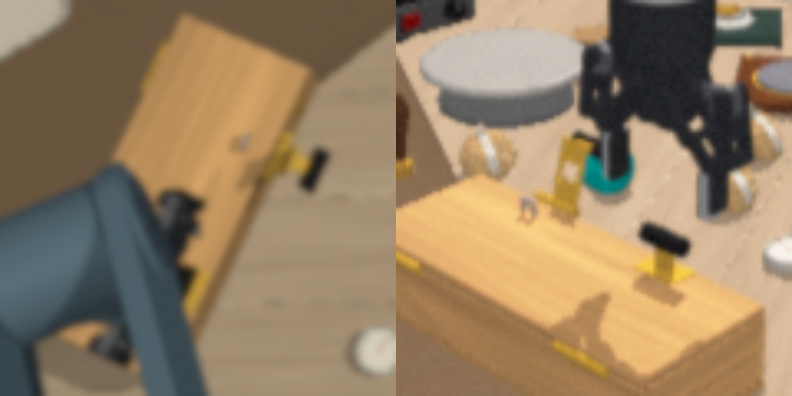

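Request:
servo_tool(commands="0 0 0 -3 -2 44 1;0 0 0 0 0 0 .1;0 0 0 0 0 0 .1;0 0 0 0 0 0 .1;0 0 0 0 0 0 .1")

```text
time_s: 7.78
eef_pos: [0.4169, 0.2976, 0.0795]
eef_rot: [0.0, 0.842, 0.539, 0.001]
wrist_force: [-3.2, -1.1, 6.2]
opening: 0.454
grasp_force: 60.3
```

Request:
servo_tool(commands="0 0 0 0 0 0 .1;0 0 0 0 0 0 .1;0 0 0 0 0 0 .1")

```text
time_s: 8.15
eef_pos: [0.4169, 0.2976, 0.0795]
eef_rot: [0.0, 0.842, 0.54, 0.001]
wrist_force: [-2.9, 0.0, 6.4]
opening: 0.45
grasp_force: 60.3
```

```bash
python3 -c "
from h import *
o=get_obs();print(to(cr(-.05,.07,.096),TH), o['wrist_force'],o['opening'])"
```

```text
(array([ 0.002, -0.002, -0.002]), array([-0.,  1.,  3.])) [-2.90937394  0.0283292   6.4439928 ] 0.4498602477804658
```

Request:
servo_tool(commands="0 0 0 7 0 -18 .1;0 0 0 10 0 -17 .1;0 0 0 13 0 -15 .1;0 0 0 15 0 -13 .1;0 0 0 17 0 -10 .1")

```text
time_s: 8.78
eef_pos: [0.4418, 0.352, 0.1506]
eef_rot: [0.001, 0.842, 0.54, -0.001]
wrist_force: [4.1, -4.1, -10.9]
opening: 0.452
grasp_force: 61.8
```

Request:
servo_tool(commands="0 0 0 18 0 -7 .1;0 0 0 19 0 -4 .1;0 0 0 20 0 -1 .1;0 0 0 20 0 2 .1;0 0 0 18 0 5 .1")

```text
time_s: 9.4
eef_pos: [0.4824, 0.4399, 0.1578]
eef_rot: [0.001, 0.842, 0.54, 0.001]
wrist_force: [0.8, -4.2, 3.8]
opening: 0.445
grasp_force: 59.6
```

Request:
servo_tool(commands="0 0 0 0 0 0 .1;0 0 0 0 0 0 .1")

```text
time_s: 9.65
eef_pos: [0.4825, 0.4402, 0.1576]
eef_rot: [0.0, 0.842, 0.54, 0.002]
wrist_force: [0.6, 1.0, 5.4]
opening: 0.441
grasp_force: 59.7
```

```bash
python3 -c "
from h import *
o=get_obs();print(to(cr(.1046,.07,.174),TH), o['wrist_force'],o['opening'])"
```

```text
(array([ 0.002, -0.003, -0.002]), array([-3.,  1.,  3.])) [0.57748736 0.9834847  5.43378726] 0.4414311598354358
```

Request:
servo_tool(commands="0 0 0 0 0 0 1;0 0 0 0 0 0 1;0 0 0 0 0 0 1;0 0 0 0 0 -50 1;0 0 0 0 0 -50 1")

```text
time_s: 10.28
eef_pos: [0.4807, 0.4392, 0.2555]
eef_rot: [-0.0, 0.842, 0.54, -0.001]
wrist_force: [0.5, 0.5, 0.2]
opening: 1.002
grasp_force: 0.0
```

Request:
servo_tool(commands="0 0 0 -60 0 0 1;0 0 0 -60 0 0 1;0 0 0 -60 0 0 1;0 0 0 -60 0 0 1;0 0 0 -60 0 0 1")

```text
time_s: 10.9
eef_pos: [0.3549, 0.1657, 0.2552]
eef_rot: [0.0, 0.842, 0.54, 0.0]
wrist_force: [1.6, -1.4, 0.3]
opening: 0.999
grasp_force: 0.0
```

Request:
servo_tool(commands="0 0 -.12 -60 0 0 1;0 0 -.12 -30 0 0 1;0 0 -.12 0 0 0 1;0 0 -.12 0 0 30 1;0 0 -.12 0 0 0 1")

```text
time_s: 11.52
eef_pos: [0.3202, 0.084, 0.2234]
eef_rot: [-0.001, 0.644, 0.765, -0.001]
wrist_force: [-0.9, 0.4, -0.3]
opening: 1.001
grasp_force: 0.0
```

```bash
cat > look.py <<'E'
from h import *
import sys
np.set_printoptions(precision=3,suppress=True)
def shells(z=.015):
    T=camera("top"); cv2.imwrite("pics/last_top.png",T); cv2.imwrite("pics/last_side.png",camera("side"))
    h=cv2.cvtColor(T,cv2.COLOR_BGR2HSV); m=((h[...,1]>105)&(h[...,0]<25)&(h[...,0]>8)&(h[...,2]>90)).astype(np.uint8)
    m[:,:215]=0;m[:140]=0;m[310:]=0;m[:,460:]=0
    n,l,st,ce=cv2.connectedComponentsWithStats(m)
    for i in range(1,n):
        if 60<st[i,4]<600:
            P=np.array([plane("top",p,z)[:2] for p in np.argwhere(l==i)[:,::-1]]); c=P.mean(0); v=np.linalg.svd(P-c,full_matrices=False)[2][0]
            print(ce[i].round(1),st[i,4],c,"fingerline",round((np.arctan2(v[1],v[0])+np.pi/2)%np.pi,2))
if __name__=="__main__":
    shells(); print(to((.4391,.0352,.022),.17),get_obs()["wrist_force"],get_obs()["q"])
E
python3 look.py
```

```text
[243.8 148.8] 93 [0.828 0.132] fingerline 2.96
[292.6 150.9] 67 [ 0.817 -0.024] fingerline 0.48
[264.1 172. ] 249 [0.749 0.068] fingerline 0.47
[224.4 169.5] 117 [0.76  0.195] fingerline 0.53
[359.7 193.1] 172 [ 0.674 -0.233] fingerline 2.78
[272.2 194.5] 170 [0.675 0.043] fingerline 3.02
[220.8 218.3] 364 [0.602 0.205] fingerline 1.32
[345.8 225.2] 168 [ 0.573 -0.185] fingerline 3.07
[405.  229.8] 61 [ 0.555 -0.367] fingerline 1.91
[455.3 271.8] 524 [ 0.423 -0.51 ] fingerline 1.54
[362.1 264.8] 562 [ 0.449 -0.229] fingerline 2.73
[313.7 267.3] 172 [ 0.444 -0.081] fingerline 0.16
[277.7 269.2] 175 [0.44  0.029] fingerline 0.0
(array([-0.001, -0.   , -0.   ]), array([-68., 108., 222.])) [ 0.432 -0.788  0.978] [-0.107 -0.431  2.165  0.     1.409 -0.277]
```

Request:
servo_tool(commands="0 0 0 -35 54 40 1;0 0 0 -35 54 40 1;0 0 0 0 0 60 1;0 0 0 0 0 50 1;0 0 0 0 0 20 1")

```text
time_s: 12.25
eef_pos: [0.4173, 0.0424, 0.0266]
eef_rot: [-0.002, 0.646, 0.763, -0.001]
wrist_force: [0.9, 0.5, 0.0]
opening: 0.997
grasp_force: 0.0
```

```bash
python3 -c "
from h import *
print(to((.440,.032,.022),.12),get_obs()['wrist_force'])"
```

```text
(array([-0.004, -0.002,  0.046]), array([-13.,  21.,  24.])) [0.90456269 0.50207074 0.02900577]
```

Request:
servo_tool(commands="0 0 0 0 0 -30 1;0 0 .05 -13 21 0 1;0 0 0 0 0 27 1;0 0 0 0 0 25 1;0 0 0 0 0 0 1")

```text
time_s: 12.88
eef_pos: [0.4408, 0.0331, 0.0061]
eef_rot: [-0.002, 0.665, 0.747, -0.001]
wrist_force: [-0.3, 0.6, 1.1]
opening: 1.0
grasp_force: 0.0
```

Request:
servo_tool(commands="0 0 0 0 0 0 .1;0 0 0 0 0 0 .1;0 0 0 0 0 0 .1;0 0 0 0 0 0 .1;0 0 0 0 0 0 .1")

```text
time_s: 13.5
eef_pos: [0.4427, 0.0326, 0.0091]
eef_rot: [0.0, 0.664, 0.748, -0.0]
wrist_force: [-5.5, 0.1, 16.5]
opening: 0.456
grasp_force: 56.3
```

Request:
servo_tool(commands="0 0 0 0 0 -30 .1;0 0 0 0 0 -40 .1;0 0 0 0 0 0 .1;0 0 0 0 0 0 .1;0 0 0 0 0 0 .1")

```text
time_s: 14.12
eef_pos: [0.4411, 0.033, 0.0762]
eef_rot: [-0.001, 0.664, 0.748, -0.001]
wrist_force: [0.1, -0.3, -1.6]
opening: 0.349
grasp_force: 56.2
```

```bash
python3 -c "
from h import *
a=[camera(n) for n in('top','side')]
cv2.imwrite('pics/g4.png',np.hstack([cv2.resize(a[0][190:310,230:350],None,fx=3.3,fy=3.3),cv2.resize(a[1][180:300,260:380],None,fx=3.3,fy=3.3)]))
for i in range(3):
  o=get_obs();print(o['wrist_force'],o['opening'],o['grasp_force'],o['joint_efforts'])
print(to(cr(0,0.08,.15),TH+np.pi/2-np.pi/2))"
```

```text
[-0.39069149 -0.12320161 -0.24822055] 0.3508884591022393 56.22582076408435 [ 1.96993916e-02 -3.35220766e+01 -2.81002504e+01  1.68201692e-03
  8.43119313e-03  7.59732320e-04]
[-0.39069149 -0.12320161 -0.24822055] 0.3508884591022393 56.22582076408435 [ 1.96993916e-02 -3.35220766e+01 -2.81002504e+01  1.68201692e-03
  8.43119313e-03  7.59732320e-04]
[-0.39069149 -0.12320161 -0.24822055] 0.3508884591022393 56.22582076408435 [ 1.96993916e-02 -3.35220766e+01 -2.81002504e+01  1.68201692e-03
  8.43119313e-03  7.59732320e-04]
(array([-0.002, -0.   ,  0.547]), array([ 280., -141.,  -55.]))
```

View pics/g4.png

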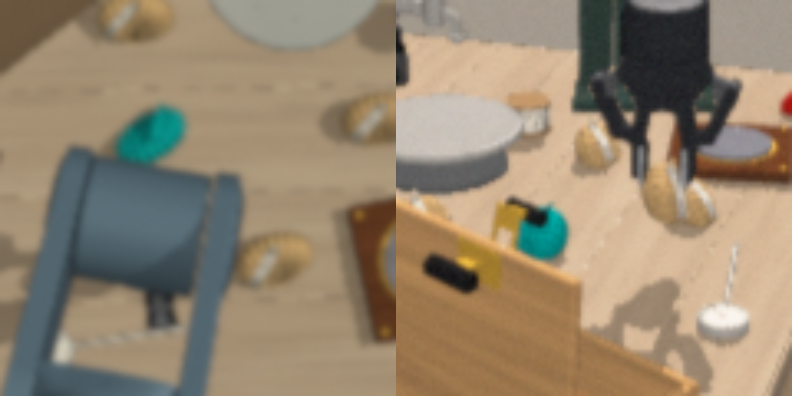

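Request:
servo_tool(commands="0 0 .11 0 0 -20 .1;0 0 .11 0 0 -20 .1;0 0 .11 0 0 -15 .1;0 0 .11 0 0 0 .1;0 0 .107 0 0 0 .1")

```text
time_s: 14.85
eef_pos: [0.4418, 0.0328, 0.1318]
eef_rot: [-0.0, 0.842, 0.539, -0.0]
wrist_force: [0.3, 0.5, -0.6]
opening: 0.351
grasp_force: 56.4
```

Request:
servo_tool(commands="0 0 0 50 -25 0 .1;0 0 0 50 -25 0 .1;0 0 0 50 -25 0 .1;0 0 0 50 -25 0 .1;0 0 0 50 -25 0 .1")

```text
time_s: 15.48
eef_pos: [0.4316, 0.3138, 0.1315]
eef_rot: [-0.0, 0.841, 0.541, -0.001]
wrist_force: [0.8, 0.1, -0.4]
opening: 0.351
grasp_force: 56.4
```

```bash
python3 -c "
from h import *
print(to(cr(0,0.08,.05),TH),get_obs()['wrist_force'])"
```

```text
(array([-0.001,  0.001,  0.001]), array([ 29., -15., 100.])) [ 0.8451687   0.08733631 -0.41383027]
```

Request:
servo_tool(commands="0 0 0 29 -15 0 .1;0 0 0 0 0 40 .1;0 0 0 0 0 40 .1;0 0 0 0 0 10 .1;0 0 0 0 0 0 .1")

```text
time_s: 16.1
eef_pos: [0.4302, 0.3444, 0.0418]
eef_rot: [-0.0, 0.841, 0.541, -0.001]
wrist_force: [0.7, -0.1, -0.5]
opening: 0.349
grasp_force: 56.5
```

Request:
servo_tool(commands="0 0 0 0 0 5 .1;0 0 0 0 0 0 .1")

```text
time_s: 16.35
eef_pos: [0.4313, 0.345, 0.0383]
eef_rot: [0.0, 0.841, 0.541, 0.001]
wrist_force: [0.4, -1.0, -0.6]
opening: 0.348
grasp_force: 56.5
```

Request:
servo_tool(commands="0 0 0 0 0 5 .1;0 0 0 0 0 0 .1")

```text
time_s: 16.6
eef_pos: [0.4317, 0.3451, 0.0334]
eef_rot: [0.0, 0.841, 0.541, 0.001]
wrist_force: [-1.3, -0.9, 4.1]
opening: 0.35
grasp_force: 58.5
```

Request:
servo_tool(commands="0 0 0 0 0 4 .1;0 0 0 0 0 0 .1")

```text
time_s: 16.85
eef_pos: [0.4325, 0.3454, 0.0323]
eef_rot: [0.0, 0.841, 0.541, 0.002]
wrist_force: [-6.4, -6.3, 28.9]
opening: 0.349
grasp_force: 68.9
```

Request:
servo_tool(commands="0 0 0 0 0 -3 .5;0 0 0 0 0 0 .6;0 0 0 0 0 0 .6;0 0 0 0 0 -40 .6;0 0 0 0 0 -50 .6")

```text
time_s: 17.48
eef_pos: [0.4293, 0.344, 0.1205]
eef_rot: [-0.0, 0.841, 0.541, -0.002]
wrist_force: [0.7, 0.9, 1.0]
opening: 0.603
grasp_force: 0.0
```

Request:
servo_tool(commands="0 0 0 -60 0 -20 1;0 0 0 -60 0 0 1;0 0 0 -60 0 0 1;0 0 0 -50 30 0 1;0 0 0 0 60 0 1")

```text
time_s: 18.1
eef_pos: [0.4143, 0.097, 0.1405]
eef_rot: [-0.0, 0.842, 0.54, -0.001]
wrist_force: [0.5, 1.0, 1.0]
opening: 0.999
grasp_force: 0.0
```

```bash
sed -i 's/^    shells.*/    shells()/' look.py; python3 look.py; python3 -c "
from h import *
a=[cv2.imread('pics/last_top.png'),cv2.imread('pics/last_side.png')]
cv2.imwrite('pics/g5.png',np.hstack([cv2.resize(a[0][190:310,130:250],None,fx=3.3,fy=3.3),cv2.resize(a[1][180:300,240:360],None,fx=3.3,fy=3.3)]))
print(to((.444,-.079,.05),.16))"
```

```text
[359.8 193.2] 175 [ 0.674 -0.233] fingerline 2.64
[272.1 194.5] 171 [0.675 0.043] fingerline 3.03
[218.7 222.9] 284 [0.588 0.212] fingerline 1.55
[345.8 225. ] 164 [ 0.573 -0.185] fingerline 3.07
[405.  229.8] 61 [ 0.555 -0.367] fingerline 1.91
[455.3 271.9] 522 [ 0.423 -0.51 ] fingerline 1.54
[313.8 267.2] 174 [ 0.444 -0.081] fingerline 0.13
(array([ 0.004,  0.   , -0.592]), array([-176.,   -5.,  110.]))
```

View pics/g5.png

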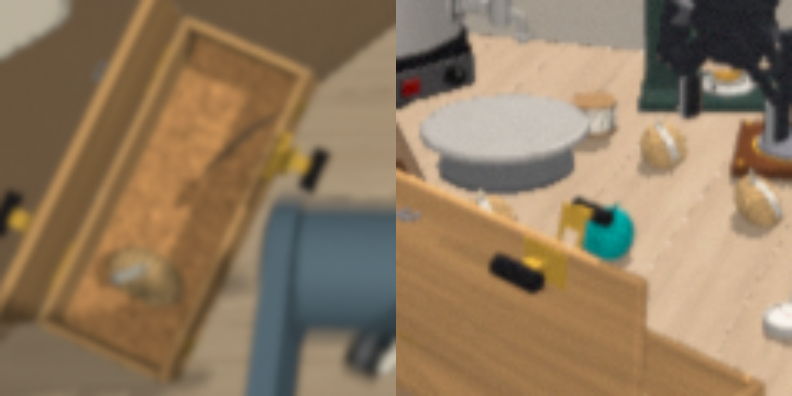

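Request:
servo_tool(commands="0 0 -.12 0 0 0 .8;0 0 -.12 0 0 0 .8;0 0 -.12 0 0 0 .8;0 0 -.12 0 0 0 .8;0 0 -.1 0 0 0 .8")

```text
time_s: 18.82
eef_pos: [0.4168, 0.0992, 0.1407]
eef_rot: [-0.0, 0.65, 0.76, -0.0]
wrist_force: [0.6, 0.0, -0.5]
opening: 0.8
grasp_force: 0.0
```

Request:
servo_tool(commands="0 0 0 -58 -2 0 .8;0 0 0 -58 -2 0 .8;0 0 0 -58 -1 0 .8;0 0 0 0 0 50 .8;0 0 0 0 0 40 .8")

```text
time_s: 19.45
eef_pos: [0.4383, -0.0745, 0.0497]
eef_rot: [-0.0, 0.652, 0.758, 0.0]
wrist_force: [0.5, 0.6, -0.6]
opening: 0.796
grasp_force: 0.0
```

```bash
python3 -c "
from h import *
print(to((.444,-.079,.017),.15),get_obs()['eef_pos'])"
```

```text
(array([-0., -0., -0.]), array([-5.,  5., 52.])) [ 0.43834477 -0.07450516  0.04965839]
```

Request:
servo_tool(commands="0 0 0 -5 5 0 .8;0 0 0 0 0 26 .8;0 0 0 0 0 25 .8;0 0 0 0 0 0 .8;0 0 0 0 0 0 .55")

```text
time_s: 20.08
eef_pos: [0.4456, -0.0785, 0.0017]
eef_rot: [0.001, 0.651, 0.759, 0.0]
wrist_force: [-6.7, -0.4, 6.5]
opening: 0.608
grasp_force: 4.5
```

Request:
servo_tool(commands="0 0 0 0 0 0 .5;0 0 0 0 0 0 .4;0 0 0 0 0 0 .3;0 0 0 0 0 0 .2;0 0 0 0 0 0 .2")

```text
time_s: 20.7
eef_pos: [0.4441, -0.0787, 0.0029]
eef_rot: [-0.0, 0.651, 0.759, -0.001]
wrist_force: [-11.2, -0.3, 24.2]
opening: 0.497
grasp_force: 56.4
```

Request:
servo_tool(commands="0 0 0 0 0 -10 .2;0 0 0 0 0 -40 .2;0 0 0 0 0 -40 .2;0 0 0 0 0 -40 .2;0 0 0 0 0 0 .2")

```text
time_s: 21.32
eef_pos: [0.4472, -0.0793, 0.1345]
eef_rot: [0.004, 0.651, 0.759, 0.001]
wrist_force: [0.7, 0.9, -3.9]
opening: 0.387
grasp_force: 56.3
```

Request:
servo_tool(commands="0 0 0 0 0 0 .2;0 0 0 0 0 0 .2")

```text
time_s: 21.58
eef_pos: [0.4432, -0.0776, 0.1287]
eef_rot: [-0.001, 0.651, 0.759, -0.0]
wrist_force: [0.2, 0.1, -2.9]
opening: 0.384
grasp_force: 56.3
```

```bash
python3 -c "
from h import *
o=get_obs();print(o['wrist_force'],o['opening'],o['eef_pos'],to(cr(0,0,.09),TH))"
```

```text
[ 0.1582235   0.07519299 -2.86542139] 0.38358557353951644 [ 0.44322949 -0.07759523  0.12868062] (array([-0.003, -0.001,  0.581]), array([ 380., -109.,   58.]))
```

Request:
servo_tool(commands="0 0 0 -47 -9 0 .2;0 0 0 -47 -9 0 .2;0 0 0 -47 -10 0 .2;0 0 0 0 0 0 .2;0 0 0 0 0 0 .2")

```text
time_s: 22.2
eef_pos: [0.4372, -0.221, 0.1287]
eef_rot: [-0.002, 0.652, 0.758, 0.0]
wrist_force: [-1.8, 0.2, -4.1]
opening: 0.381
grasp_force: 56.7
```

```bash
python3 -c "
from h import *
o=get_obs();print(o['wrist_force'],o['eef_pos'],to((.4364,-.2212,.07),.14))
T=camera('top');cv2.imwrite('pics/g6.png',np.hstack([cv2.resize(a,None,fx=3.3,fy=3.3) for a in (T[200:320,300:420],camera('side')[170:290,300:420])]))"
```

```text
[-1.80709978  0.22231416 -4.06804693] [ 0.43715454 -0.22100666  0.12866985] (array([-0.002, -0.003,  0.011]), array([-0., -1., 78.]))
```

View pics/g6.png

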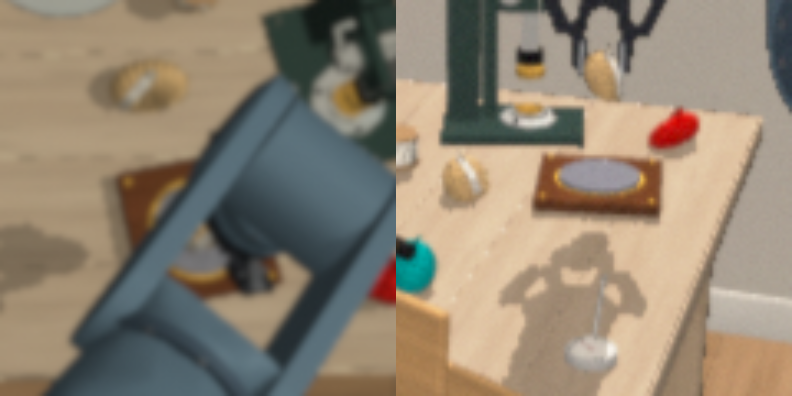

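Request:
servo_tool(commands="0 0 0 0 0 40 .2;0 0 0 0 0 30 .2;0 0 0 0 0 10 .2;0 0 0 0 0 0 .2")

```text
time_s: 22.8
eef_pos: [0.438, -0.221, 0.0499]
eef_rot: [-0.001, 0.651, 0.759, -0.0]
wrist_force: [-0.0, -1.4, -2.7]
opening: 0.382
grasp_force: 56.8
```

Request:
servo_tool(commands="0 0 0 0 0 5 .2;0 0 0 0 0 0 .2")

```text
time_s: 23.05
eef_pos: [0.4385, -0.222, 0.0457]
eef_rot: [0.001, 0.651, 0.759, 0.0]
wrist_force: [-0.1, -0.6, -4.3]
opening: 0.384
grasp_force: 56.8
```

Request:
servo_tool(commands="0 0 0 0 0 4 .2;0 0 0 0 0 0 .2")

```text
time_s: 23.3
eef_pos: [0.438, -0.2218, 0.041]
eef_rot: [-0.0, 0.651, 0.759, 0.0]
wrist_force: [0.7, 0.5, -3.8]
opening: 0.384
grasp_force: 56.8
```

Request:
servo_tool(commands="0 0 0 0 0 4 .2;0 0 0 0 0 0 .2")

```text
time_s: 23.55
eef_pos: [0.4382, -0.222, 0.037]
eef_rot: [0.0, 0.651, 0.759, -0.0]
wrist_force: [0.3, -0.1, -1.1]
opening: 0.383
grasp_force: 57.5
```

Request:
servo_tool(commands="0 0 0 0 0 3 .2;0 0 0 0 0 0 .2")

```text
time_s: 23.8
eef_pos: [0.4383, -0.222, 0.0342]
eef_rot: [0.0, 0.651, 0.759, -0.0]
wrist_force: [0.4, -0.3, -0.3]
opening: 0.385
grasp_force: 57.8
```

Request:
servo_tool(commands="0 0 0 0 0 3 .2;0 0 0 0 0 0 .2")

```text
time_s: 24.05
eef_pos: [0.4387, -0.2225, 0.0329]
eef_rot: [0.001, 0.651, 0.759, -0.0]
wrist_force: [-4.9, 2.0, 18.0]
opening: 0.386
grasp_force: 64.8
```

Down on the pad. Release, rise, and look.

Request:
servo_tool(commands="0 0 0 0 0 -3 .4;0 0 0 0 0 0 .6;0 0 0 0 0 0 .8;0 0 0 0 0 0 .8;0 0 0 0 0 -40 .8")

```text
time_s: 24.68
eef_pos: [0.4357, -0.2199, 0.0716]
eef_rot: [-0.004, 0.651, 0.759, 0.0]
wrist_force: [0.8, 0.3, 0.7]
opening: 0.798
grasp_force: 0.0
```

Request:
servo_tool(commands="0 0 0 0 0 -60 .8;0 0 0 40 40 0 .8;0 0 0 40 40 0 .8;0 0 0 30 30 0 .8;0 0 0 0 0 0 .8")

```text
time_s: 25.3
eef_pos: [0.5311, -0.094, 0.1339]
eef_rot: [-0.0, 0.65, 0.76, 0.0]
wrist_force: [-0.4, -0.2, -0.3]
opening: 0.797
grasp_force: 0.0
```

```bash
python3 look.py; python3 -c "
from h import *
print(to((.573,-.183,.05),.1),get_obs()['eef_pos'])
T=cv2.imread('pics/last_top.png');cv2.imwrite('pics/g7.png',np.hstack([cv2.resize(a,None,fx=3.3,fy=3.3) for a in (T[200:320,300:420],cv2.imread('pics/last_side.png')[170:290,300:420])]))"
```

```text
[244.3 148.6] 93 [0.828 0.131] fingerline 3.01
[300.3 146.7] 101 [ 0.831 -0.05 ] fingerline 0.56
[261.7 172.1] 198 [0.749 0.075] fingerline 0.63
[225.4 169.7] 107 [0.759 0.191] fingerline 0.42
[359.7 193.1] 172 [ 0.674 -0.233] fingerline 2.75
[272.2 194.5] 167 [0.675 0.043] fingerline 3.01
[220.9 218.5] 351 [0.602 0.205] fingerline 1.3
[405.  229.8] 62 [ 0.555 -0.367] fingerline 1.97
[455.3 271.8] 525 [ 0.423 -0.51 ] fingerline 1.54
[361.4 267.4] 153 [ 0.441 -0.227] fingerline 3.12
(array([-0.001, -0.   ,  0.053]), array([-91.,  34., 103.])) [ 0.52978931 -0.09613821  0.13363436]
```

View pics/g7.png

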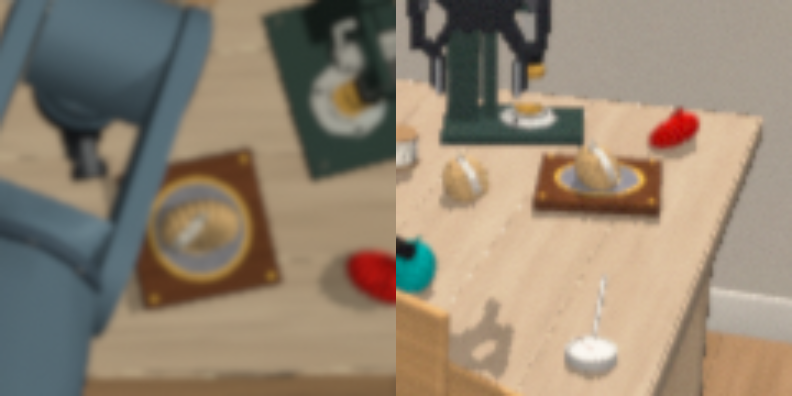

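Request:
servo_tool(commands="0 0 .05 -45 17 0 .8;0 0 0 -46 17 0 .8;0 0 0 0 0 50 .8;0 0 0 0 0 30 .8;0 0 0 0 0 0 .8")

```text
time_s: 26.02
eef_pos: [0.5722, -0.1825, 0.0511]
eef_rot: [-0.003, 0.671, 0.742, -0.001]
wrist_force: [-0.0, 0.0, 0.5]
opening: 0.801
grasp_force: 0.0
```

```bash
python3 -c "
from h import *
print(to((.573,-.183,.017),.1),get_obs()['eef_pos'])"
```

```text
(array([-0.006, -0.004, -0.   ]), array([-1.,  1., 53.])) [ 0.5722054  -0.1825373   0.05107829]
```

Request:
servo_tool(commands="0 0 0 -1 1 27 .8;0 0 0 0 0 25 .8;0 0 0 0 0 0 .7;0 0 0 0 0 0 .55;0 0 0 0 0 0 .4")

```text
time_s: 26.65
eef_pos: [0.5777, -0.1842, 0.0051]
eef_rot: [0.001, 0.67, 0.742, 0.0]
wrist_force: [-3.8, -0.1, 9.0]
opening: 0.484
grasp_force: 53.3
```

Request:
servo_tool(commands="0 0 0 0 0 0 .3;0 0 0 0 0 0 .2;0 0 0 0 0 0 .2;0 0 0 0 0 0 .2;0 0 0 0 0 -10 .2")

```text
time_s: 27.28
eef_pos: [0.5781, -0.1844, 0.0154]
eef_rot: [0.002, 0.67, 0.742, 0.0]
wrist_force: [1.1, -0.5, -0.8]
opening: 0.411
grasp_force: 56.8
```

Request:
servo_tool(commands="0 0 0 0 0 -40 .2;0 0 0 0 0 -50 .2;0 0 0 0 0 -50 .2;0 0 0 0 0 0 .2;0 0 0 0 0 0 .2")

```text
time_s: 27.9
eef_pos: [0.5766, -0.1833, 0.153]
eef_rot: [0.001, 0.67, 0.742, 0.0]
wrist_force: [0.2, 0.9, -1.2]
opening: 0.407
grasp_force: 55.9
```

```bash
python3 -c "
from h import *
o=get_obs();print(o['wrist_force'],o['opening'],o['eef_pos'],to(cr(0,0,.09),TH),o['q'])"
```

```text
[ 0.23194123  0.8691505  -1.18290964] 0.40653404082827416 [ 0.57659256 -0.18330469  0.15302712] (array([0.002, 0.001, 0.531]), array([ 421., -274.,   82.])) [-5.03772541e-01  3.23031635e-01  1.59836206e+00  2.61869518e-05
  1.21860343e+00 -6.05794483e-01]
```

Request:
servo_tool(commands="0 0 .11 0 0 0 .2;0 0 .11 0 0 0 .2;0 0 .11 0 0 0 .2;0 0 .1 0 0 0 .2;0 0 .1 0 0 0 .2")

```text
time_s: 28.52
eef_pos: [0.5753, -0.1827, 0.1502]
eef_rot: [-0.002, 0.842, 0.539, -0.001]
wrist_force: [0.2, 0.7, -0.8]
opening: 0.408
grasp_force: 55.9
```

Request:
servo_tool(commands="0 0 0 47 -30 0 .2;0 0 0 47 -30 0 .2;0 0 0 47 -30 0 .2;0 0 0 47 -30 0 .2;0 0 0 47 -30 0 .2")

```text
time_s: 29.15
eef_pos: [0.5359, 0.0945, 0.1505]
eef_rot: [-0.001, 0.841, 0.541, -0.001]
wrist_force: [-0.4, -0.1, -0.5]
opening: 0.405
grasp_force: 56.0
```

Request:
servo_tool(commands="0 0 0 47 -31 0 .2;0 0 0 47 -31 0 .2;0 0 0 46 -31 0 .2;0 0 0 46 -31 0 .2;0 0 0 0 0 0 .2")

```text
time_s: 29.78
eef_pos: [0.4995, 0.3166, 0.1503]
eef_rot: [-0.001, 0.84, 0.543, -0.001]
wrist_force: [0.3, 0.3, -0.7]
opening: 0.406
grasp_force: 56.0
```

```bash
python3 -c "
from h import *
o=get_obs();print(o['wrist_force'],o['opening'],o['eef_pos'],to(cr(0,0,.059),TH))"
```

```text
[ 0.31688919  0.26858761 -0.72256644] 0.4056046399466998 [0.49949779 0.3165798  0.15031699] (array([-0.003,  0.001,  0.006]), array([ -2.,   4., 110.]))
```

Request:
servo_tool(commands="0 0 0 -2 4 40 .2;0 0 0 0 0 40 .2;0 0 0 0 0 26 .2;0 0 0 0 0 5 .2;0 0 0 0 0 0 .2")

```text
time_s: 30.4
eef_pos: [0.5048, 0.3094, 0.0409]
eef_rot: [-0.0, 0.841, 0.541, -0.0]
wrist_force: [0.6, 0.3, 0.1]
opening: 0.407
grasp_force: 56.0
```

Request:
servo_tool(commands="0 0 0 0 0 5 .2;0 0 0 0 0 0 .2")

```text
time_s: 30.65
eef_pos: [0.5051, 0.3101, 0.0367]
eef_rot: [0.0, 0.841, 0.541, 0.0]
wrist_force: [0.2, -0.5, -0.9]
opening: 0.407
grasp_force: 56.0
```

Request:
servo_tool(commands="0 0 0 0 0 4 .2;0 0 0 0 0 0 .2")

```text
time_s: 30.9
eef_pos: [0.5045, 0.31, 0.0319]
eef_rot: [-0.0, 0.841, 0.541, -0.0]
wrist_force: [-0.2, 1.0, -0.4]
opening: 0.406
grasp_force: 56.0
```

Request:
servo_tool(commands="0 0 0 0 0 3 .2;0 0 0 0 0 0 .2")

```text
time_s: 31.15
eef_pos: [0.5045, 0.31, 0.0288]
eef_rot: [-0.0, 0.841, 0.541, -0.0]
wrist_force: [-0.0, 0.0, 0.3]
opening: 0.404
grasp_force: 56.0
```

Request:
servo_tool(commands="0 0 0 0 0 3 .2;0 0 0 0 0 0 .2")

```text
time_s: 31.4
eef_pos: [0.5045, 0.31, 0.0257]
eef_rot: [-0.0, 0.841, 0.541, -0.0]
wrist_force: [0.4, -0.6, -0.8]
opening: 0.408
grasp_force: 56.0
```

Request:
servo_tool(commands="0 0 0 0 0 2 .2;0 0 0 0 0 0 .2")

```text
time_s: 31.65
eef_pos: [0.5046, 0.31, 0.0239]
eef_rot: [-0.0, 0.841, 0.541, -0.0]
wrist_force: [-0.5, 0.1, -0.2]
opening: 0.405
grasp_force: 56.0
```

Request:
servo_tool(commands="0 0 0 0 0 2 .2;0 0 0 0 0 0 .2")

```text
time_s: 31.9
eef_pos: [0.5049, 0.3101, 0.0231]
eef_rot: [0.0, 0.841, 0.541, 0.0]
wrist_force: [-3.7, -0.8, 8.0]
opening: 0.411
grasp_force: 60.0
```

Request:
servo_tool(commands="0 0 0 0 0 2 .2;0 0 0 0 0 0 .2")

```text
time_s: 32.15
eef_pos: [0.5052, 0.3102, 0.0227]
eef_rot: [0.0, 0.841, 0.541, 0.0]
wrist_force: [-7.3, -4.2, 20.7]
opening: 0.411
grasp_force: 65.4
```

Request:
servo_tool(commands="0 0 0 0 0 -4 .4;0 0 0 0 0 0 .6;0 0 0 0 0 0 .6;0 0 0 0 0 -60 .6;0 0 0 0 0 -62 .6")

```text
time_s: 32.78
eef_pos: [0.5037, 0.3096, 0.1458]
eef_rot: [-0.0, 0.841, 0.541, -0.002]
wrist_force: [1.3, 1.1, 0.0]
opening: 0.602
grasp_force: 0.0
```

Request:
servo_tool(commands="0 0 -.14 0 0 0 .75;0 0 -.14 0 0 0 .75;0 0 -.15 0 0 0 .75;0 0 0 -60 0 0 .75;0 0 0 -60 0 0 .75")

```text
time_s: 33.4
eef_pos: [0.5046, 0.1892, 0.1456]
eef_rot: [-0.0, 0.706, 0.709, -0.0]
wrist_force: [1.4, 0.1, -0.2]
opening: 0.749
grasp_force: 0.0
```

```bash
python3 -c "
from h import *
o=get_obs();print(o['wrist_force'],o['eef_pos'],to((.674,.044,.11),0.0))"
```

```text
[ 1.35543461  0.0984548  -0.21549682] [0.50459233 0.18918927 0.14561351] (array([-0.   ,  0.   ,  0.004]), array([-145.,  169.,   55.]))
```

Request:
servo_tool(commands="0 0 0 -36 42 0 .75;0 0 0 -36 42 0 .75;0 0 0 -36 42 0 .75;0 0 0 -37 43 0 .75;0 0 0 0 0 0 .75")

```text
time_s: 34.02
eef_pos: [0.6765, 0.0417, 0.145]
eef_rot: [0.0, 0.708, 0.706, -0.0]
wrist_force: [-1.2, -0.5, 0.0]
opening: 0.748
grasp_force: 0.0
```

```bash
python3 -c "
from h import *
o=get_obs();print(o['wrist_force'],o['eef_pos'],to((.672,.044,.017),0.0))
print(plane('top',(258.6,172.3),.008),plane('side',(240.6,251.5),.005),plane('top',(257,167.5),.078))
T=camera('top');cv2.imwrite('pics/g8.png',np.hstack([cv2.resize(a,None,fx=3.3,fy=3.3) for a in (T[180:300,140:260],camera('side')[190:310,210:330])]))"
```

```text
[-1.15995664 -0.54481701  0.01303831] [0.67645016 0.04170295 0.1449814 ] (array([ 0.   ,  0.001, -0.002]), array([  2.,  -4., 147.]))
[0.75038656 0.08586073 0.008     ] [0.74712071 0.09662279 0.005     ] [0.74632974 0.08644284 0.078     ]
```

View pics/g8.png

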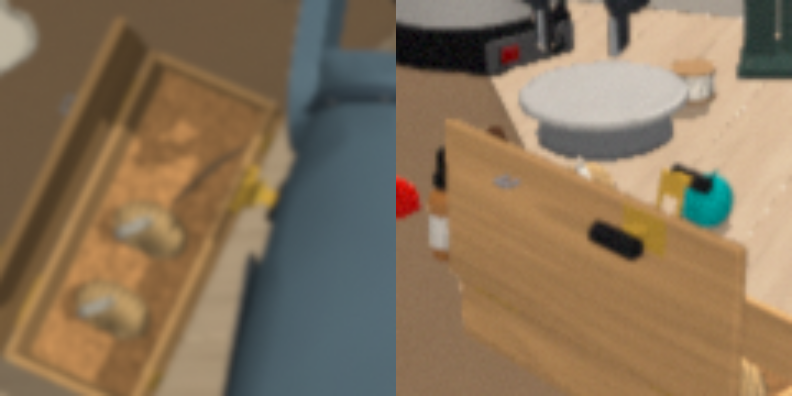

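Request:
servo_tool(commands="0 0 0 2 -4 0 .75;0 0 0 0 0 50 .75;0 0 0 0 0 50 .75;0 0 0 0 0 40 .75;0 0 0 0 0 5 .75")

```text
time_s: 34.75
eef_pos: [0.6665, 0.049, -0.0021]
eef_rot: [-0.003, 0.706, 0.708, -0.002]
wrist_force: [-0.7, -0.5, -0.1]
opening: 0.748
grasp_force: 0.0
```

Request:
servo_tool(commands="0 0 0 0 0 0 .6;0 0 0 0 0 0 .5;0 0 0 0 0 0 .4;0 0 0 0 0 0 .2;0 0 0 0 0 0 .2")

```text
time_s: 35.38
eef_pos: [0.6721, 0.0477, 0.0049]
eef_rot: [0.001, 0.706, 0.708, 0.001]
wrist_force: [-3.1, 1.8, 7.1]
opening: 0.487
grasp_force: 53.4
```

Request:
servo_tool(commands="0 0 0 0 0 0 .2;0 0 0 0 0 -10 .2;0 0 0 0 0 -40 .2;0 0 0 0 0 -50 .2;0 0 0 0 0 -50 .2")

```text
time_s: 36.0
eef_pos: [0.6708, 0.0474, 0.1548]
eef_rot: [0.001, 0.706, 0.708, 0.001]
wrist_force: [0.0, -0.3, -0.5]
opening: 0.402
grasp_force: 55.8
```

Request:
servo_tool(commands="0 0 0 0 0 0 .2;0 0 0 0 0 0 .2")

```text
time_s: 36.25
eef_pos: [0.6705, 0.0474, 0.1523]
eef_rot: [0.001, 0.706, 0.708, 0.001]
wrist_force: [-1.0, 0.4, -1.5]
opening: 0.399
grasp_force: 55.9
```

```bash
python3 -c "
from h import *
o=get_obs();print(o['wrist_force'],o['opening'],o['eef_pos'],to(cr(0,-.08,.059),TH))"
```

```text
[-1.02144876  0.41532021 -1.48955141] 0.3989255815078897 [0.67045414 0.04737608 0.15232568] (array([ 0.002, -0.   ,  0.431]), array([ 172., -183.,  112.]))
```

Request:
servo_tool(commands="0 0 .11 0 0 0 .2;0 0 .11 0 0 0 .2;0 0 .11 0 0 0 .2;0 0 .1 0 0 0 .2;0 0 0 0 0 0 .2")

```text
time_s: 36.88
eef_pos: [0.6692, 0.0475, 0.1493]
eef_rot: [-0.001, 0.841, 0.541, -0.001]
wrist_force: [-0.7, -0.3, -0.9]
opening: 0.396
grasp_force: 55.9
```

Request:
servo_tool(commands="0 0 0 43 -45 0 .2;0 0 0 43 -46 0 .2;0 0 0 43 -46 0 .2;0 0 0 43 -46 0 .2;0 0 0 0 0 0 .2")

```text
time_s: 37.5
eef_pos: [0.5727, 0.2827, 0.1502]
eef_rot: [-0.001, 0.839, 0.544, -0.001]
wrist_force: [-0.3, -0.0, -0.8]
opening: 0.4
grasp_force: 56.0
```

```bash
python3 -c "
from h import *
o=get_obs();print(o['wrist_force'],o['opening'],o['eef_pos'],to(cr(0,-.08,.059),TH))"
```

```text
[-0.31393813 -0.04020506 -0.76826895] 0.3997440660654181 [0.57268191 0.28267722 0.15015051] (array([-0.002,  0.   ,  0.009]), array([ -2.,   3., 110.]))
```

Request:
servo_tool(commands="0 0 0 -2 3 40 .2;0 0 0 0 0 40 .2;0 0 0 0 0 30 .2;0 0 0 0 0 10 .2;0 0 0 0 0 0 .2")

```text
time_s: 38.12
eef_pos: [0.5775, 0.2747, 0.0306]
eef_rot: [-0.0, 0.841, 0.541, -0.001]
wrist_force: [0.2, 0.8, -1.2]
opening: 0.4
grasp_force: 56.0
```

Request:
servo_tool(commands="0 0 0 0 0 4 .2;0 0 0 0 0 0 .2")

```text
time_s: 38.38
eef_pos: [0.5783, 0.2756, 0.0281]
eef_rot: [0.0, 0.841, 0.541, 0.001]
wrist_force: [0.0, -0.3, -2.1]
opening: 0.402
grasp_force: 56.0
```

Request:
servo_tool(commands="0 0 0 0 0 2 .2;0 0 0 0 0 0 .2")

```text
time_s: 38.62
eef_pos: [0.5776, 0.2755, 0.0252]
eef_rot: [0.0, 0.841, 0.541, 0.0]
wrist_force: [0.2, 0.7, -0.9]
opening: 0.395
grasp_force: 56.0
```

Request:
servo_tool(commands="0 0 0 0 0 2 .2;0 0 0 0 0 0 .2")

```text
time_s: 38.88
eef_pos: [0.5779, 0.2756, 0.0245]
eef_rot: [0.0, 0.841, 0.541, 0.0]
wrist_force: [-2.9, -1.0, 8.1]
opening: 0.398
grasp_force: 59.9
```

Request:
servo_tool(commands="0 0 0 0 0 -2 .4;0 0 0 0 0 0 .6;0 0 0 0 0 0 .6;0 0 0 0 0 -60 .6;0 0 0 0 0 -60 .6")

```text
time_s: 39.5
eef_pos: [0.5768, 0.2752, 0.1451]
eef_rot: [-0.0, 0.841, 0.541, -0.001]
wrist_force: [0.9, 0.4, 0.7]
opening: 0.602
grasp_force: 0.0
```

Request:
servo_tool(commands="0 0 0 0 0 -60 .9;0 0 0 -30 0 -50 .9;0 0 0 -60 0 0 .9;0 0 0 -60 0 0 .9;0 0 0 -60 0 0 .9")

```text
time_s: 40.12
eef_pos: [0.4895, 0.083, 0.2551]
eef_rot: [0.0, 0.841, 0.541, 0.0]
wrist_force: [-0.7, -1.2, -0.7]
opening: 0.901
grasp_force: 0.0
```

```bash
python3 -c "
from h import *
o=get_obs();print(o['wrist_force'],o['eef_pos'],to(cr(.105,.07,.28),TH))
T=camera('top');S=camera('side')
cv2.imwrite('pics/g9.png',np.hstack([cv2.resize(T[130:310,130:400],None,fx=1.8,fy=1.8),cv2.resize(S[160:340,220:380],None,fx=1.8,fy=1.8)]))"
```

```text
[-0.70021926 -1.21875211 -0.68092236] [0.4894738  0.08299583 0.25514167] (array([ 0.001, -0.   ,  0.001]), array([ 320., -154.,   -6.]))
```

View pics/g9.png

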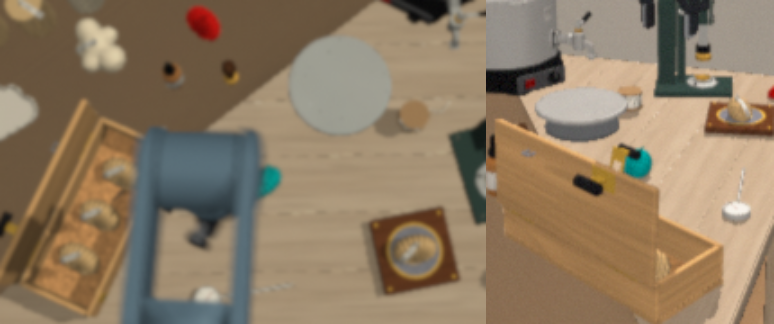

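Request:
servo_tool(commands="0 0 0 53 -26 0 1;0 0 0 53 -26 0 1;0 0 0 53 -26 0 1;0 0 0 53 -26 0 1;0 0 0 53 -25 0 1")

```text
time_s: 40.85
eef_pos: [0.4826, 0.3817, 0.255]
eef_rot: [-0.0, 0.841, 0.541, 0.0]
wrist_force: [1.5, -1.0, -0.7]
opening: 1.003
grasp_force: 0.0
```

Request:
servo_tool(commands="0 0 0 55 -25 0 1;0 0 0 0 0 0 1")

```text
time_s: 41.1
eef_pos: [0.4815, 0.4437, 0.2537]
eef_rot: [-0.001, 0.84, 0.543, -0.0]
wrist_force: [-0.1, -0.3, -1.0]
opening: 0.998
grasp_force: 0.0
```

```bash
python3 -c "
from h import *
o=get_obs();print(o['wrist_force'],o['eef_pos'],to(cr(.106,.07,.174),TH))"
```

```text
[-0.07037701 -0.27856813 -0.99945546] [0.48153123 0.4437441  0.25369117] (array([-0.001,  0.   ,  0.006]), array([-4.,  3., 99.]))
```

Request:
servo_tool(commands="0 0 0 -4 3 0 1;0 0 0 0 0 50 1;0 0 0 0 0 47 1;0 0 0 0 0 0 1;0 0 0 0 0 0 .1")

```text
time_s: 41.72
eef_pos: [0.4856, 0.4342, 0.1604]
eef_rot: [0.0, 0.842, 0.54, 0.001]
wrist_force: [-0.6, 0.3, 0.9]
opening: 0.817
grasp_force: 0.0
```

Request:
servo_tool(commands="0 0 0 0 0 0 .1;0 0 0 0 0 0 .1;0 0 0 0 0 0 .1;0 0 0 0 0 0 .1;0 0 0 0 0 0 .1")

```text
time_s: 42.35
eef_pos: [0.4819, 0.4386, 0.1624]
eef_rot: [-0.003, 0.841, 0.541, 0.001]
wrist_force: [-14.1, 7.0, 13.2]
opening: 0.449
grasp_force: 59.3
```

```bash
python3 -c "
from h import *
o=get_obs();print(o['wrist_force'],o['opening'],to(cr(.105,.07,.174),TH))"
```

```text
[-14.12189221   7.04834783  13.23901182] 0.4494685851486919 (array([-0.004, -0.006,  0.002]), array([-1.,  1.,  7.]))
```

Request:
servo_tool(commands="0 0 0 0 -4 0 .1;0 0 0 -18 0 -5 .1;0 0 0 -20 0 -2 .1;0 0 0 -20 0 1 .1;0 0 0 -19 0 4 .1")

```text
time_s: 42.98
eef_pos: [0.4495, 0.3685, 0.163]
eef_rot: [-0.001, 0.841, 0.541, 0.004]
wrist_force: [-0.2, 8.6, -4.6]
opening: 0.444
grasp_force: 68.2
```

Request:
servo_tool(commands="0 0 0 -18 0 7 .1;0 0 0 -17 0 10 .1;0 0 0 -15 0 13 .1;0 0 0 -13 0 15 .1;0 0 0 -10 0 17 .1")

```text
time_s: 43.6
eef_pos: [0.4181, 0.3, 0.1004]
eef_rot: [-0.0, 0.841, 0.541, 0.001]
wrist_force: [-5.8, -1.9, 9.1]
opening: 0.448
grasp_force: 72.6
```

```bash
python3 -c "
from h import *
o=get_obs();print(o['wrist_force'],o['opening'],to(cr(-.05,.07,.096),TH))"
```

```text
[-5.82478151 -1.91469092  9.12279431] 0.4478524019946324 (array([ 0.   , -0.001,  0.001]), array([-3.,  1., 23.]))
```

Request:
servo_tool(commands="0 0 0 -4 0 9 .1;0 0 0 -2 0 8 .1;0 0 0 0 0 0 .1")

```text
time_s: 43.98
eef_pos: [0.4148, 0.2931, 0.0818]
eef_rot: [0.0, 0.841, 0.541, -0.001]
wrist_force: [-6.2, -7.7, 4.8]
opening: 0.451
grasp_force: 74.3
```

Request:
servo_tool(commands="0 0 0 0 0 4 .1;0 0 0 0 0 0 .1")

```text
time_s: 44.22
eef_pos: [0.4145, 0.2924, 0.0785]
eef_rot: [0.001, 0.841, 0.541, -0.002]
wrist_force: [-11.6, -12.1, 12.8]
opening: 0.451
grasp_force: 76.1
```

Request:
servo_tool(commands="0 0 0 0 0 3 .1;0 0 0 0 0 0 .1")

```text
time_s: 44.48
eef_pos: [0.4146, 0.2927, 0.0779]
eef_rot: [0.001, 0.841, 0.542, -0.003]
wrist_force: [-19.2, -16.4, 35.1]
opening: 0.444
grasp_force: 79.5
```

Request:
servo_tool(commands="0 0 0 0 0 -4 1;0 0 0 0 0 0 1;0 0 0 0 0 0 1;0 0 0 0 0 -50 1;0 0 0 0 0 -50 1")

```text
time_s: 45.1
eef_pos: [0.4153, 0.2941, 0.1785]
eef_rot: [-0.0, 0.841, 0.541, -0.001]
wrist_force: [1.8, -0.1, 0.7]
opening: 0.999
grasp_force: 0.0
```

Request:
servo_tool(commands="0 0 0 -17 35 0 1;0 0 0 -17 35 0 1;0 0 0 -17 35 0 1;0 0 0 -17 35 0 1;0 0 0 0 0 0 1")

```text
time_s: 45.72
eef_pos: [0.5165, 0.1724, 0.1778]
eef_rot: [0.0, 0.842, 0.539, 0.0]
wrist_force: [-0.3, -0.1, 0.2]
opening: 0.997
grasp_force: 0.0
```

```bash
python3 -c "
from h import *
o=get_obs();print(o['wrist_force'],to(cr(-.117,-.07,.0925),TH))
T=camera('top');S=camera('side')
def dark(im,c,r=10):
    x,y=map(int,c); w=im[y-r:y+r+1,x-r:x+r+1].max(2)<48
    n,l,st,ce=cv2.connectedComponentsWithStats(w.astype(np.uint8)); k=1+np.argmax(st[1:,4]); print(st[k]); return ce[k]+[x-r,y-r]
print(dark(S,(321,272)),dark(cv2.imread('pics/side0.png'),(321,272)))
print(dark(T,(185,277)),dark(cv2.imread('pics/top0.png'),(185,277)))
cv2.imwrite('pics/g10.png',np.hstack([cv2.resize(T[190:310,130:250],None,fx=3.3,fy=3.3),cv2.resize(S[200:320,240:360],None,fx=3.3,fy=3.3)]))"
```

```text
[-0.25500099 -0.08033278  0.15048073] (array([ 0.   ,  0.   , -0.003]), array([  5.,  -1., 104.]))
[ 4  7 13  8 54]
[ 4  7 13  8 55]
[321.05555556 272.44444444] [321.10909091 272.50909091]Traceback (most recent call last):
  File "<string>", line 9, in <module>
    print(dark(T,(185,277)),dark(cv2.imread('pics/top0.png'),(185,277)))
          ~~~~^^^^^^^^^^^^^
  File "<string>", line 7, in dark
    n,l,st,ce=cv2.connectedComponentsWithStats(w.astype(np.uint8)); k=1+np.argmax(st[1:,4]); print(st[k]); return ce[k]+[x-r,y-r]
                                                                        ~~~~~~~~~^^^^^^^^^^
    return _wrapfunc(a, 'argmax', axis=axis, out=out, **kwds)
    return bound(*args, **kwds)
ValueError: attempt to get argmax of an empty sequence
```

Request:
servo_tool(commands="0 0 0 5 -1 0 1;0 0 0 0 0 50 1;0 0 0 0 0 50 1;0 0 0 0 0 3 1;0 0 0 0 0 0 1")

```text
time_s: 46.45
eef_pos: [0.5167, 0.1801, 0.0763]
eef_rot: [0.0, 0.841, 0.541, 0.001]
wrist_force: [0.2, -0.5, -0.2]
opening: 0.999
grasp_force: 0.0
```

Request:
servo_tool(commands="0 0 0 0 0 0 .1;0 0 0 0 0 0 .1;0 0 0 0 0 0 .1;0 0 0 0 0 0 .1;0 0 0 0 0 0 .1")

```text
time_s: 47.08
eef_pos: [0.5165, 0.1791, 0.0762]
eef_rot: [0.0, 0.841, 0.541, 0.0]
wrist_force: [-2.7, -1.8, 6.6]
opening: 0.452
grasp_force: 59.8
```

Request:
servo_tool(commands="0 0 0 7 0 -10 .1;0 0 0 11 0 -9 .1;0 0 0 12 0 -6 .1;0 0 0 14 0 -3 .1;0 0 0 0 0 0 .1")

```text
time_s: 47.7
eef_pos: [0.5341, 0.2179, 0.1016]
eef_rot: [0.001, 0.841, 0.541, -0.002]
wrist_force: [4.1, -6.5, -10.1]
opening: 0.455
grasp_force: 63.7
```

```bash
python3 -c "
from h import *
o=get_obs();print(o['wrist_force'],o['opening'],to(cr(-.026,-.07,.096),TH))"
```

```text
[  4.06569179  -6.45336214 -10.07237943] 0.4552601508782775 (array([-0.   ,  0.004,  0.001]), array([47.,  2., 25.]))
```

Request:
servo_tool(commands="0 0 0 14 0 0 .1;0 0 0 13 0 4 .1;0 0 0 12 0 7 .1;0 0 0 9 0 10 .1;0 0 0 0 0 0 .1")

```text
time_s: 48.32
eef_pos: [0.5548, 0.2627, 0.0824]
eef_rot: [0.001, 0.841, 0.541, -0.0]
wrist_force: [-0.3, -4.8, 1.5]
opening: 0.458
grasp_force: 61.0
```

Request:
servo_tool(commands="0 0 0 2 0 4 .1;0 0 0 0 0 0 .1")

```text
time_s: 48.58
eef_pos: [0.5559, 0.2649, 0.0795]
eef_rot: [0.0, 0.841, 0.541, 0.001]
wrist_force: [-1.4, -2.2, 5.9]
opening: 0.456
grasp_force: 61.6
```

Request:
servo_tool(commands="0 0 0 0 0 4 .1;0 0 0 0 0 0 .1")

```text
time_s: 48.82
eef_pos: [0.5566, 0.2664, 0.0767]
eef_rot: [-0.0, 0.841, 0.541, 0.002]
wrist_force: [-0.9, 3.3, 9.8]
opening: 0.455
grasp_force: 63.0
```

```bash
python3 -c "
from h import *
o=get_obs();print(o['wrist_force'],o['opening'],to(cr(-.026,-.07,.096),TH))"
```

```text
[-0.8502599   3.25735508  9.75528037] 0.4550793036009962 (array([ 0.002, -0.004,  0.   ]), array([-6.,  1., -0.]))
```

Request:
servo_tool(commands="0 0 0 0 0 3 .1;0 0 0 0 0 0 .1")

```text
time_s: 49.08
eef_pos: [0.5572, 0.2674, 0.0744]
eef_rot: [-0.0, 0.841, 0.541, 0.003]
wrist_force: [-0.5, 5.9, 10.4]
opening: 0.451
grasp_force: 64.7
```

Request:
servo_tool(commands="0 0 0 0 0 -3 1;0 0 0 0 0 0 1;0 0 0 0 0 0 1;0 0 0 0 0 -50 1;0 0 0 0 0 -50 1")

```text
time_s: 49.7
eef_pos: [0.5543, 0.2644, 0.174]
eef_rot: [-0.001, 0.841, 0.541, -0.001]
wrist_force: [0.0, 0.1, 0.0]
opening: 1.003
grasp_force: 0.0
```

Request:
servo_tool(commands="0 0 0 -60 0 0 1;0 0 0 -60 0 0 1;0 0 0 -60 0 0 1;0 0 0 -60 0 0 1;0 0 0 0 0 0 1")

```text
time_s: 50.32
eef_pos: [0.454, 0.0435, 0.1737]
eef_rot: [-0.0, 0.843, 0.539, -0.001]
wrist_force: [-0.4, 0.8, 0.3]
opening: 1.0
grasp_force: 0.0
```

```bash
cp look.py l2.py; python3 -c "
from h import *
T=camera('top');S=camera('side')
def dark(im,c,r=10):
    x,y=map(int,c); w=im[y-r:y+r+1,x-r:x+r+1].max(2)<48
    n,l,st,ce=cv2.connectedComponentsWithStats(w.astype(np.uint8)); k=1+np.argmax(st[1:,4]) if n>1 else 0; return ce[k]+[x-r,y-r]
for a,b,ps in((S,'side0',((276,256),(321,272))),(T,'top0',((199,230),(185,277)))):
  for p in ps: print(b,dark(a,p),dark(cv2.imread(f'pics/{b}.png'),p))
cv2.imwrite('pics/g11.png',np.hstack([cv2.resize(T[130:310,130:400],None,fx=1.8,fy=1.8),cv2.resize(S[160:340,220:380],None,fx=1.8,fy=1.8)]))"
```

```text
side0 [275.68085106 256.68085106] [275.55555556 255.66666667]
side0 [321.08333333 272.3       ] [321.10909091 272.50909091]
top0 [197.69565217 230.        ] [198.2173913  229.60869565]
top0 [184.48484848 276.81818182] [184.40740741 276.59259259]
```

View pics/g11.png

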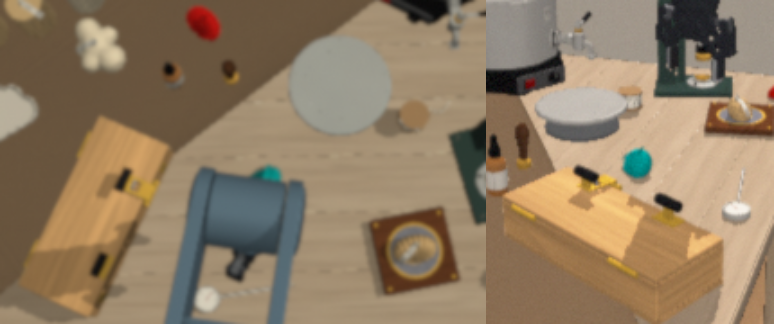

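```bash
python3 -c "
from bench import *
print(hand_in())"
```

```text
the job is handed in; nothing more can be done
None
```

I handed the job in at about 50 s of the 210 s allowed. The heavy dummy is on the stand's pad, the three wax shells stand in the crate, and the lid is shut with the hasp back over its catch. The last picture shows the stamp, bottle and spool still standing where they were. `hand_in()` returned no verdict, so all of this rests on my own camera and force readings.

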